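Front up the stock cartons and scan them in

TASK

Line up all the cartons in one tight row on the blue ledge, labels up, long sides flush against the back rail: the first against the end stop, each next butted flush to its neighbour, in any order. Then scan every carton's label with the barcode scanner, from the tallest carton down to the lowest, holding it still about a second, some 6 cm straight above the label with its scan line along the label. Put the scanner back in its rest and leave the row tight (close it again if anything has shifted), and the other things untouched.

Things in the scene. Friction and masses are not known exactly. Their poses are not given: they have to be found in the camera images.
- ledge: blue steel ledge fixed to the counter: board 120 mm deep (x = -78 to 42), 430 long (y), top 10 mm above the counter; far edge (+x): rail, inner face at x = +36 mm, 15 high above the board; left end (+y): end stop, inner face at y = +200 mm, 40 high above the board; other sides open. Origin: underside, mid length. A box flush with the rail has its centre at x = +6 mm.
- stop (a point): point on the inner face of the ledge's end stop, at board height, 30 mm in front of the rail: where the middle of the first box's end should come
- scanner: cordless pistol barcode scanner, 0.3 kg, lying with handle level, always on. Origin: on the handle's axis midway between the rest's posts, at its centre of mass: grip here. Handle 28 x 28 mm, x = -65 to 55 mm; black head x = 55 to 95, 46 wide (y), z = -60 to 25; battery foot x = -95 to -65, 34 wide, z = -23 to 23. It looks along its -z.
- window (a point): centre of the reading window under the scanner's head (scanner frame 75, 0, -60 mm; same axes). Scan line along y, beam along -z. Reads a label 30 to 100 mm in front (best 60), within 12 mm of the beam's middle in x and y, scan line along the label's length and beam square to the label (both within 20 degrees), held still for 0.8 s.
- rest: dark steel scanner rest fixed to the counter: base plate 150 x 80 x 8 mm, two notched posts 12 mm thick at x = -42 and +40 mm; notches 36 mm wide between cheeks carry the handle: notch floors 75 mm, cheek tops 89 mm above the counter. Origin on the counter under the middle.
- seat (a point): where the scanner's origin lies when it is home in its rest (89 mm above the counter, axes of the rest; the scanner's head is at the rest's +x end)
- box1: plain cardboard carton of fittings, the tallest and longest: 96 mm long (y), 60 mm deep (x), 94 mm high (z), about 0.25 kg, closed and stiff; origin at the centre of its underside. May be absent.
- box1_label (a point): centre of the white barcode label on top of box1 (box frame 6, 12, 94 mm), label 50 mm along the box's y and 30 mm along x; axes of the box
- box2: plain cardboard carton of fittings, the second tallest: 88 mm long (y), 60 mm deep (x), 82 mm high (z), about 0.25 kg, closed and stiff; origin at the centre of its underside. May be absent.
- box2_label (a point): centre of the white barcode label on top of box2 (box frame -8, -10, 82 mm), label 50 mm along the box's y and 30 mm along x; axes of the box
- box3: plain cardboard carton of fittings, the third tallest: 80 mm long (y), 60 mm deep (x), 70 mm high (z), about 0.25 kg, closed and stiff; origin at the centre of its underside. May be absent.
- box3_label (a point): centre of the white barcode label on top of box3 (box frame 7, -8, 70 mm), label 50 mm along the box's y and 30 mm along x; axes of the box
- box4: plain cardboard carton of fittings, the lowest and shortest: 72 mm long (y), 60 mm deep (x), 58 mm high (z), about 0.25 kg, closed and stiff; origin at the centre of its underside. May be absent.
- box4_label (a point): centre of the white barcode label on top of box4 (box frame -6, 6, 58 mm), label 50 mm along the box's y and 30 mm along x; axes of the box
- tape_roll: bystander, to be left alone: roll of clear packing tape standing on its flat side, 90 mm across, 48 high; origin under its centre
- tee: bystander, to be left alone: steel pipe tee lying down, 66 mm long, 38 thick; origin under its centre
- driver: bystander, to be left alone: screwdriver lying down; origin under its centre
- coupling: bystander, to be left alone: white pipe coupling standing on end, 54 mm across, 55 high; origin under its centre
- can: bystander, to be left alone: can standing upright, 66 mm across, 100 high; origin under its centre
- mug: bystander, to be left alone: white mug, 80 mm across, 95 high; origin under its centre
Things that resemble listed ones, but are neither listed nor needed, are in the scene too. Leave any turquoise look-alike of the scanner alone.

How it is judged:
On the way, in this order (a step that is already met when the one before it is completed fails the run):
1. all cartons stand in one tight row on the ledge, from the end stop and along the rail ((y of stop in the frame of box1 between 0.042 and 0.054 m or y of stop in the frame of box1 between -0.054 and -0.042 m or (y of box1 in the frame of box2 between -0.097 and 0 m and x of box1 in the frame of box2 between -0.007 and 0.007 m and y of stop in the frame of box2 above 0 m) or (y of box1 in the frame of box2 between 0 and 0.097 m and x of box1 in the frame of box2 between -0.007 and 0.007 m and y of stop in the frame of box2 below 0 m) or (y of box1 in the frame of box3 between -0.093 and 0 m and x of box1 in the frame of box3 between -0.007 and 0.007 m and y of stop in the frame of box3 above 0 m) or (y of box1 in the frame of box3 between 0 and 0.093 m and x of box1 in the frame of box3 between -0.007 and 0.007 m and y of stop in the frame of box3 below 0 m) or (y of box1 in the frame of box4 between -0.089 and 0 m and x of box1 in the frame of box4 between -0.007 and 0.007 m and y of stop in the frame of box4 above 0 m) or (y of box1 in the frame of box4 between 0 and 0.089 m and x of box1 in the frame of box4 between -0.007 and 0.007 m and y of stop in the frame of box4 below 0 m)) and x of each of box1, box2, box3, box4 in the frame of ledge above 0.001 m and angle between the y axis of each of box1, box2, box3, box4 and the y axis of ledge, either way round below 0.07 rad and angle between each of box1, box2, box3, box4's own z axis and vertical below 0.08 rad and z of each of box1, box2, box3, box4 in the frame of ledge below 0.014 m and linear speed of each of box1, box2, box3, box4 below 0.03 m/s and (y of stop in the frame of box2 between 0.038 and 0.05 m or y of stop in the frame of box2 between -0.05 and -0.038 m or (y of box2 in the frame of box1 between -0.097 and 0 m and x of box2 in the frame of box1 between -0.007 and 0.007 m and y of stop in the frame of box1 above 0 m) or (y of box2 in the frame of box1 between 0 and 0.097 m and x of box2 in the frame of box1 between -0.007 and 0.007 m and y of stop in the frame of box1 below 0 m) or (y of box2 in the frame of box3 between -0.089 and 0 m and x of box2 in the frame of box3 between -0.007 and 0.007 m and y of stop in the frame of box3 above 0 m) or (y of box2 in the frame of box3 between 0 and 0.089 m and x of box2 in the frame of box3 between -0.007 and 0.007 m and y of stop in the frame of box3 below 0 m) or (y of box2 in the frame of box4 between -0.085 and 0 m and x of box2 in the frame of box4 between -0.007 and 0.007 m and y of stop in the frame of box4 above 0 m) or (y of box2 in the frame of box4 between 0 and 0.085 m and x of box2 in the frame of box4 between -0.007 and 0.007 m and y of stop in the frame of box4 below 0 m)) and (y of stop in the frame of box3 between 0.034 and 0.046 m or y of stop in the frame of box3 between -0.046 and -0.034 m or (y of box3 in the frame of box1 between -0.093 and 0 m and x of box3 in the frame of box1 between -0.007 and 0.007 m and y of stop in the frame of box1 above 0 m) or (y of box3 in the frame of box1 between 0 and 0.093 m and x of box3 in the frame of box1 between -0.007 and 0.007 m and y of stop in the frame of box1 below 0 m) or (y of box3 in the frame of box2 between -0.089 and 0 m and x of box3 in the frame of box2 between -0.007 and 0.007 m and y of stop in the frame of box2 above 0 m) or (y of box3 in the frame of box2 between 0 and 0.089 m and x of box3 in the frame of box2 between -0.007 and 0.007 m and y of stop in the frame of box2 below 0 m) or (y of box3 in the frame of box4 between -0.081 and 0 m and x of box3 in the frame of box4 between -0.007 and 0.007 m and y of stop in the frame of box4 above 0 m) or (y of box3 in the frame of box4 between 0 and 0.081 m and x of box3 in the frame of box4 between -0.007 and 0.007 m and y of stop in the frame of box4 below 0 m)) and (y of stop in the frame of box4 between 0.03 and 0.042 m or y of stop in the frame of box4 between -0.042 and -0.03 m or (y of box4 in the frame of box1 between -0.089 and 0 m and x of box4 in the frame of box1 between -0.007 and 0.007 m and y of stop in the frame of box1 above 0 m) or (y of box4 in the frame of box1 between 0 and 0.089 m and x of box4 in the frame of box1 between -0.007 and 0.007 m and y of stop in the frame of box1 below 0 m) or (y of box4 in the frame of box2 between -0.085 and 0 m and x of box4 in the frame of box2 between -0.007 and 0.007 m and y of stop in the frame of box2 above 0 m) or (y of box4 in the frame of box2 between 0 and 0.085 m and x of box4 in the frame of box2 between -0.007 and 0.007 m and y of stop in the frame of box2 below 0 m) or (y of box4 in the frame of box3 between -0.081 and 0 m and x of box4 in the frame of box3 between -0.007 and 0.007 m and y of stop in the frame of box3 above 0 m) or (y of box4 in the frame of box3 between 0 and 0.081 m and x of box4 in the frame of box3 between -0.007 and 0.007 m and y of stop in the frame of box3 below 0 m))), for 0.3 s.
2. the scanner is held still, aimed at the label of box1 (the tallest and longest) (x of box1_label in the frame of window between -0.012 and 0.012 m and y of box1_label in the frame of window between -0.012 and 0.012 m and z of box1_label in the frame of window between -0.1 and -0.03 m and angle between the z axis of scanner and the z axis of box1, either way round below 0.35 rad and angle between the y axis of scanner and the y axis of box1, either way round below 0.35 rad), for 0.8 s.
3. the scanner is held still, aimed at the label of box2 (the second tallest) (x of box2_label in the frame of window between -0.012 and 0.012 m and y of box2_label in the frame of window between -0.012 and 0.012 m and z of box2_label in the frame of window between -0.1 and -0.03 m and angle between the z axis of scanner and the z axis of box2, either way round below 0.35 rad and angle between the y axis of scanner and the y axis of box2, either way round below 0.35 rad), for 0.8 s.
4. the scanner is held still, aimed at the label of box3 (the third tallest) (x of box3_label in the frame of window between -0.012 and 0.012 m and y of box3_label in the frame of window between -0.012 and 0.012 m and z of box3_label in the frame of window between -0.1 and -0.03 m and angle between the z axis of scanner and the z axis of box3, either way round below 0.35 rad and angle between the y axis of scanner and the y axis of box3, either way round below 0.35 rad), for 0.8 s.
5. the scanner is held still, aimed at the label of box4 (the lowest and shortest) (x of box4_label in the frame of window between -0.012 and 0.012 m and y of box4_label in the frame of window between -0.012 and 0.012 m and z of box4_label in the frame of window between -0.1 and -0.03 m and angle between the z axis of scanner and the z axis of box4, either way round below 0.35 rad and angle between the y axis of scanner and the y axis of box4, either way round below 0.35 rad), for 0.8 s.
At the end, for the whole second after the job is handed in: every carton upright on the ledge, long side within 5 mm and 4 degrees of the rail, one end within 6 mm of the end stop or 5 mm of the carton before it, no gap in the row; scanner in its rest within 15 mm and 8 degrees; all at rest (all of step 1 and distance between scanner and seat below 0.015 m and angle between the x axis of scanner and the x axis of rest, either way round below 0.15 rad and angle between scanner's own z axis and vertical below 0.12 rad and linear speed of scanner below 0.03 m/s); the robot touches nothing.
It fails at once if a bystander is pushed more than 60 mm or tipped over (distance of any of tape_roll, tee, driver, coupling, can, mug from where it was at the start of the episode above 0.06 m or angle between any of tape_roll, coupling, can, mug's own z axis and vertical above 0.6 rad).
Of box1, box2, box3, box4 only 3 to 4 are there at a start; the rules pass over those that are not, and their reading is None.
At some moment in a run one of box1, box2, box3, box4 may be knocked a few centimetres aside while the robot is not near it.
It also fails if it takes over 210 s, if anything falls off the work surface, if the arm or the gripper's body presses on something with over 40 N, if the wrist force passes 120 N, or if a joint passes its speed limit or range.

ROBOT

A 6-joint arm with a two-finger parallel gripper is mounted at the origin on the work surface. World frame = base frame: x ahead of the robot, y to its left, z up, the work surface at z = 0. Lengths are in m, angles in rad, forces in N, time in s.
With the tool pointing down it reaches from about 0.3 to 0.875 m from the base axis. Payload 6.4 kg.
Tool frame: the origin (TCP) lies on the centre line of the jaws, within the pads' length; the fingertips stand 8 mm ahead of it and the grasp point (between the pads) lies 11 mm behind it; z points along the fingers, y is the line along which they close (so a half turn about z gives the same grasp; the last joint's range is limited). The gripper opens to 85 mm and grips with 20 to 120 N. Pads are 22 mm wide; open, the fingers measure 114 mm over their backs; the gripper's body (76 mm by 85 mm) begins 54 mm behind the grasp point. The pads swing forward as they close: fully open they stand 13 mm farther back than shut.
Start: joints at [1.04, 0.181, 1.607, -0, 1.354, -0.206], TCP at [0.183, 0.545, 0.202] pointing down, gripper open.
Joint ranges: [-2.99, 2.99], [-0.89, 2.07], [0.3, 2.58], [-1.14, 4.28], [0, 2.63], [-3.12, 3.12]. Speed limits (rad/s): [2.57, 2.57, 3.01, 3.14, 3.14, 3.14].

INTERFACE

Orientations are given as a unit quaternion [w, x, y, z].
In Python, from bench import ctrl gives the robot as it stands.
- The arm moves only by the shell command python3 -m handwheel 'ROWS' [OPENING]. ROWS is JSON, a list that holds one entry, the list of rows, each a list of 4 numbers: the shift along the tool's x, y, z each as a share of 20 cm, from -1 to 1, then the turn about the tool's z as a share of 1.5 rad, from -1 to 1. In form: [[[x, y, z, twist], ...]]. A call has 1 to 10 rows; each row is the pose to reach, as a shift and turn from the pose commanded when the call began, along the tool's axes at that moment; what a row does not reach only later rows make up. A row lasts 1/8 s, in which the tool goes at most 62.5 mm and 10.7 degrees, less where a joint would pass 70% of its speed; a pose out of reach is approached as far as the arm can. A call with a number of a shift or a turn outside -1 to 1 is refused whole. A call with a gripper value outside its range is refused whole. OPENING is the finger opening in mm, from 0 to 85.4, set as the call begins (- or left out, the last holds). The fingers move at their own pace and stop on an object; the grip force is fixed at half the most. Time passes only in rows, so rows that repeat a pose let the fingers close. It gives the time, the measured TCP pose, the force, the opening and the grip force at its end, in the units of the state.
- ctrl.get_obs(): the state, without advancing time (a new reading comes with each control period).
- ctrl.camera(name): name is "scene" or "top" or "wrist"; returns a dict with "color" (420x560x3 uint8, red, green, blue), "range_z" (420x560 float32, m along the optical axis (not along the pixel's ray), 0 where there is no reading), "K" (3x3 intrinsics, pixels), "pose" (4x4, takes a point from camera to world coordinates); the wrist camera has in their place "T_tool_cam" (4x4, takes a point from camera to tool coordinates, whose origin is the TCP and whose axes are the flange's). Camera axes: x right, y down, z forward; pixel columns grow to the right and rows downward; lengths in m; the calibration is good to about 2 mm. A picture is of the moment at which its call begins: read the wrist's pose just before it.
- ctrl.hand_in(): hands the job in; it is judged then, once.
The state is a dict: "time_s": time; "q": joint angles; "dq": joint speeds; "joint_efforts": joint torques, N m; "eef_pos": TCP position; "eef_rot": TCP orientation; "wrist_force": force on the tool from outside, world axes, zero at the start; "torque": the same for the moment, N m; "opening": opening from 0.0 (shut) to 1.0 (fully open); "grasp_force": force on a finger pad.
Only numpy, scipy, OpenCV 4.12 (cv2) and the standard library are available. Lean on these libraries where they do the work, as an engineer would, in place of code of your own. Each camera call takes 0.05 s, during which the arm holds its last target. There are 200 camera calls.

## Working session

There is one attempt and no reset: what is moved stays moved. The work goes in short steps, Python scripts to look and compute and a shell command to move; the robot and the scene stay as the last step left them, time stands still between calls to the robot, and variables do not carry over. Pictures are saved under pics/ and viewed, at most 14 in all, crops included, and the job is handed in when it is done.

```bash
mkdir -p pics; ls; cat > h.py <<'E'
import numpy as np, cv2
from bench import ctrl
E
python3 - <<'E'
from h import *
for n in("top","scene"):
    c=ctrl.camera(n); np.savez(f"pics/{n}0.npz",**c); cv2.imwrite(f"pics/{n}0.png",cv2.resize(c["color"][:,:,::-1],(784,588)))
    print(n,c["K"].round(1).tolist(),c["pose"].round(3).tolist())
o=ctrl.get_obs();print(o["time_s"],o["eef_pos"],o["eef_rot"],o["opening"])
c=ctrl.camera("wrist");print(c["T_tool_cam"].round(3).tolist(),c["K"].round(1).tolist())
E
```

```text
pics
top [[395.1, 0.0, 286.5], [0.0, 395.1, 209.4], [0.0, 0.0, 1.0]] [[-0.02, -0.995, 0.093, 0.402], [-1.0, 0.019, -0.013, 0.026], [0.012, -0.093, -0.996, 1.372], [0.0, 0.0, 0.0, 1.0]]
scene [[490.7, 0.0, 287.0], [0.0, 490.7, 208.7], [0.0, 0.0, 1.0]] [[-0.23, 0.778, -0.585, 1.281], [0.973, 0.176, -0.149, 0.215], [-0.013, -0.603, -0.798, 1.163], [0.0, 0.0, 0.0, 1.0]]
0.1 [0.18320139 0.54445649 0.20116076] [-2.95848897e-04  1.61704675e-01  9.86838862e-01 -7.55014304e-04] 0.9950584103309441
[[-0.0, -0.961, -0.275, 0.068], [1.0, -0.0, -0.001, 0.001], [0.001, -0.275, 0.961, -0.172], [0.0, 0.0, 0.0, 1.0]] [[356.4, 0.0, 282.7], [0.0, 356.4, 206.5], [0.0, 0.0, 1.0]]
```

View pics/top0.png

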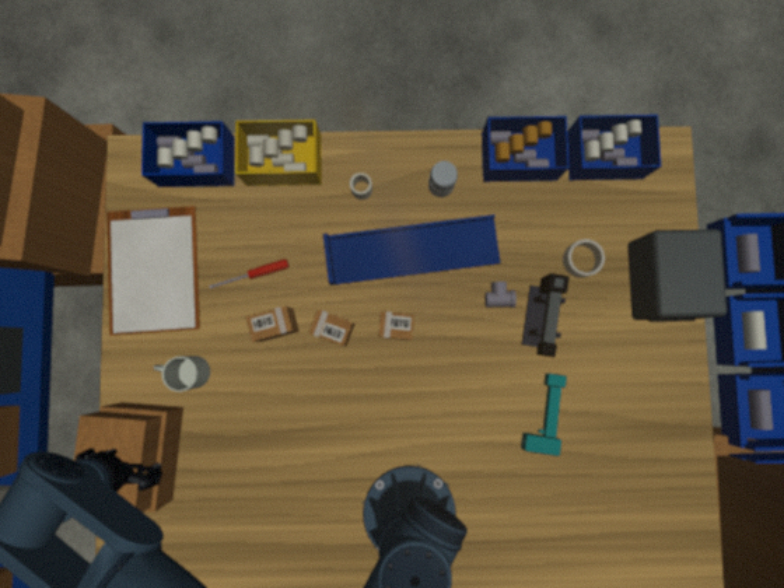

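View pics/scene0.png

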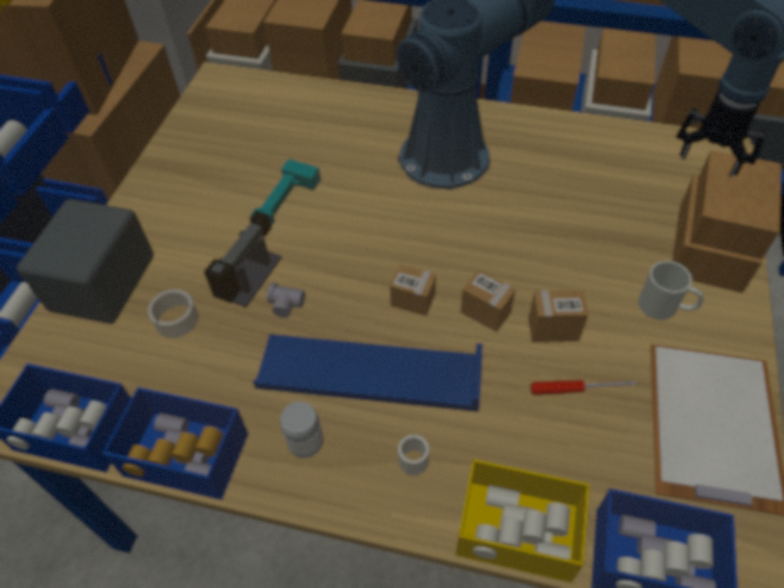

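The top view (784 px scale) shows three cartons at (270,323), (332,328) and (396,324), and the blue ledge from (325,235) to (500,262), with its end stop on the left (+y). The grey and black scanner lies in the dark rest at (548,315). The turquoise look-alike is at (550,415). Next I measure them.

```bash
cat >> h.py <<'E'
def cloud(c,pose=None):
    z=c["range_z"].astype(float); K=c["K"]; v,u=np.indices(z.shape)
    P=np.stack([(u-K[0,2])/K[0,0]*z,(v-K[1,2])/K[1,1]*z,z],-1)
    T=c["pose"] if pose is None else pose
    W=P@T[:3,:3].T+T[:3,3]; W[z<=0]=np.nan
    return W
def rect(xy):
    (cx,cy),(w,h),a=cv2.minAreaRect(np.float32(xy)*1000)
    if w<h: w,h,a=h,w,a+90
    # long-axis dir angle minus 90 => yaw of y axis
    return np.round([cx,cy,w,h,(a-90+90)%180-90],1)
def blobs(W,lo,hi,box,minpix=60):
    m=(W[...,2]>lo)&(W[...,2]<hi)&(W[...,0]>box[0])&(W[...,0]<box[1])&(W[...,1]>box[2])&(W[...,1]<box[3])
    n,l,s,_=cv2.connectedComponentsWithStats(m.astype(np.uint8))
    return [l==i for i in range(1,n) if s[i,4]>minpix]
E
python3 - <<'E'
from h import *
c=dict(np.load("pics/top0.npz")); W=cloud(c)
print("table z",np.nanmedian(W[330:360,200:240,2]))
for m in blobs(W,0.03,0.15,(0.3,1.0,-0.6,0.5)):
    z=np.median(W[m][:,2]);zt=np.percentile(W[m][:,2],90)
    t=m&(abs(W[...,2]-zt)<0.006); v,u=np.argwhere(t).mean(0)
    print("z",zt.round(4),"px",u.round(),v.round(),rect(W[t][:,:2]),t.sum(),W[t].mean(0).round(4))
hsv=cv2.cvtColor(c["color"],cv2.COLOR_RGB2HSV)
blue=(hsv[...,0]>105)&(hsv[...,0]<130)&(hsv[...,1]>120)
for m in blobs(np.where(blue[...,None],W,np.nan),0.003,0.08,(0.5,0.85,-0.5,0.35)):
    print("ledge",rect(W[m][:,:2]),np.percentile(W[m][:,2],[5,50,90,99]).round(4))
    for lo,hi in((.005,.016),(.02,.03),(.04,.06)):
        q=m&(W[...,2]>lo)&(W[...,2]<hi); print(lo,q.sum(),rect(W[q][:,:2]) if q.sum()>4 else 0)
im=cv2.resize(c["color"][150:350,160:420,::-1],(780,600),interpolation=cv2.INTER_CUBIC);cv2.imwrite("pics/crop1.png",im)
E
```

```text
table z -0.0008291576298228298
z 0.0983 px 377.0 101.0 [ 8.750e+02 -3.004e+02  1.926e+02  1.323e+02 -1.000e-01] 362 [ 0.877  -0.3015  0.0985]
z 0.0972 px 435.0 101.0 [ 8.751e+02 -5.113e+02  1.767e+02  1.333e+02 -3.000e-01] 293 [ 0.8761 -0.4944  0.0978]
z 0.0976 px 152.0 107.0 [874.5 459.9 130.2  74.2  89.6] 160 [0.8692 0.447  0.0977]
z 0.098 px 196.0 105.0 [ 8.753e+02  2.998e+02  1.906e+02  1.321e+02 -2.000e-01] 363 [0.875  0.3008 0.0981]
z 0.1021 px 317.0 123.0 [803.7 -96.6  58.3  56.5  89.6] 237 [ 0.8038 -0.0975  0.0998]
z 0.0564 px 257.0 131.0 [795.5 101.3  51.4  49.8  -0.9] 70 [0.7952 0.1025 0.0541]
z 0.1487 px 473.0 197.0 [ 549.5 -578.6  194.    42.5   89.9] 505 [ 0.5442 -0.5782  0.1473]
z 0.0532 px 234.0 185.0 [613.8 183.4 120.2  12.3 -83.6] 104 [0.613  0.1834 0.0505]
z 0.05 px 419.0 184.0 [ 6.054e+02 -4.422e+02  8.820e+01  8.630e+01  2.000e-01] 156 [ 0.6045 -0.4439  0.0478]
z 0.1137 px 396.0 218.0 [ 464.3 -336.5  188.5   46.1   77.7] 265 [ 0.4856 -0.3422  0.1124]
z 0.0406 px 359.0 211.0 [ 522.4 -236.1   69.1   56.9   -4.6] 149 [ 0.5163 -0.2382  0.0384]
z 0.0964 px 192.0 231.0 [457.5 315.4  95.9  60.6  14.9] 497 [0.4577 0.3149 0.0939]
z 0.0848 px 236.0 234.0 [446.5 175.4  88.2  59.6 -21.7] 421 [0.4464 0.1758 0.0823]
z 0.0727 px 283.0 232.0 [448.1  22.   79.6  59.6  -6.4] 381 [0.4485 0.0211 0.0701]
z 0.0934 px 138.0 267.0 [347.5 489.   66.7  19.2 -89.9] 41 [0.3468 0.4869 0.0933]
z 0.0375 px 397.0 271.0 [ 312.8 -361.7   45.1   23.5   -2.4] 76 [ 0.3116 -0.3595  0.0347]
ledge [ 815.2 -454.3   82.7   34.5  -26.7] [0.0211 0.0457 0.0721 0.0784]
0.005 2 0
0.02 15 [ 815.8 -454.7   82.7   32.7  -26.5]
0.04 33 [ 814.5 -452.9   80.1   31.9  -26.6]
ledge [637.4 -22.5 420.7 117.2   6.3] [0.0052 0.0098 0.015  0.0508]
0.005 3311 [636.7 -26.9 412.1 113.7   6.2]
0.02 148 [687.2  -6.7 421.2 100.3  20.4]
0.04 91 [613.4 181.5 114.6   9.1 -84.5]
```

View pics/crop1.png

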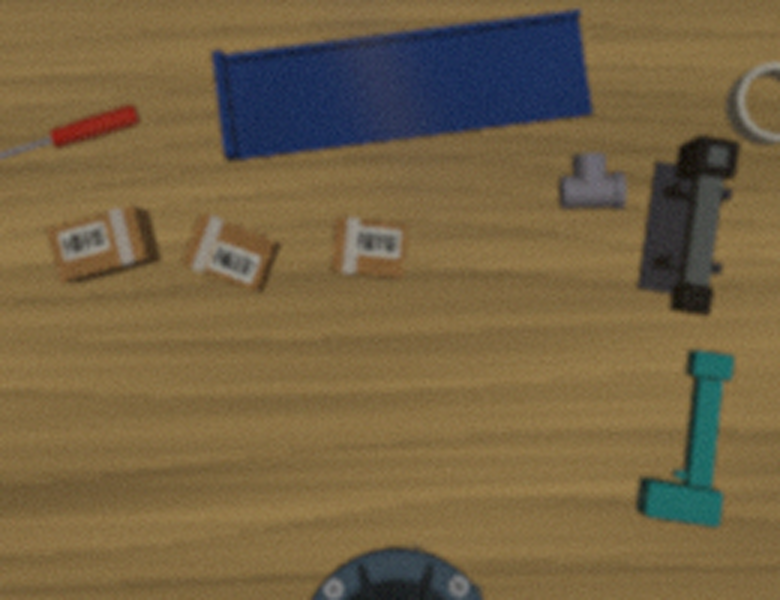

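Range data fits the listed sizes:

| Object | Height (mm) | Centre (x, y in m) | Yaw |
|---|---|---|---|
| box1 | 94 | (0.458, 0.315) | 14.9° |
| box2 | 82 | (0.446, 0.176) | -21.7° |
| box3 | 70 | (0.448, 0.022) | -6.4° |
| ledge | – | origin ≈ (0.655, -0.020) | ≈ 6.3° |

box4 is absent. Next is a planner that prints shifts in tool axes.

```bash
cat >> h.py <<'E'
from scipy.spatial.transform import Rotation as Rot
LO=np.array([.6553,-.0205]); LY=6.3
def led(x,y):  # ledge mm -> world m
    a=np.radians(LY); return LO+np.array([x*np.cos(a)-y*np.sin(a),x*np.sin(a)+y*np.cos(a)])/1000
def inled(p):
    a=np.radians(LY); d=(np.asarray(p)[:2]-LO)*1000; return np.round([d[0]*np.cos(a)+d[1]*np.sin(a),-d[0]*np.sin(a)+d[1]*np.cos(a)],1)
def plan(*wps):
    """wps: (x,y,z,angle of tool y deg or None); prints shares for consecutive calls"""
    o=ctrl.get_obs(); q=o["eef_rot"]; R=Rot.from_quat([q[1],q[2],q[3],q[0]]); p=np.array(o["eef_pos"])
    Y=R.as_matrix()[:,1]; a=np.degrees(np.arctan2(Y[1],Y[0])); print("at",p.round(4),"toolY",a.round(1),"t",o["time_s"],"F",np.round(o["wrist_force"],1),"open",round(o["opening"]*85.4,1),"q",np.round(o["q"],2))
    for x,y,z,ta in wps:
        ra=np.radians(a); tx=np.array([-np.sin(ra),np.cos(ra),0]) # y x z, z down
        tx=np.cross([np.cos(ra),np.sin(ra),0],[0,0,-1.]); ty=np.array([np.cos(ra),np.sin(ra),0])
        d=np.array([x,y,z])-p; d=np.array([d@tx,d@ty,-d[2]])/.2
        t=0 if ta is None else -((ta-a+180)%360-180)
        print((x,y,z),"->",d.round(3).tolist()+[round(np.radians(t)/1.5,3)],"mm",np.round(d*200).tolist(),"deg",round(t,1))
        p=np.array([x,y,z]); a=a-t
E
python3 - <<'E'
from h import *
plan((.30,.44,.2,40),(.4577,.3149,.2,14.9),(.4577,.3149,.044,14.9),(.4577,.3149,.2,6.3))
E
```

```text
at [0.1832 0.5445 0.2013] toolY 71.4 t 0.15 F [-0.2 -0.6  0.5] open 85.6 q [ 1.04  0.18  1.61 -0.    1.35 -0.21]
(0.3, 0.44, 0.2) -> [-0.72, -0.309, 0.007, np.float64(0.365)] mm [-144.0, -62.0, 1.0] deg 31.4
(0.4577, 0.3149, 0.2) -> [-0.986, 0.202, -0.0, np.float64(0.292)] mm [-197.0, 40.0, -0.0] deg 25.1
(0.4577, 0.3149, 0.044) -> [0.0, 0.0, 0.78, np.float64(-0.0)] mm [0.0, 0.0, 156.0] deg -0.0
(0.4577, 0.3149, 0.2) -> [0.0, 0.0, -0.78, np.float64(0.1)] mm [0.0, 0.0, -156.0] deg 8.6
```

```bash
python3 -m handwheel '[[[-0.72,-0.309,0.007,0.365],[-0.72,-0.309,0.007,0.365],[-0.72,-0.309,0.007,0.365],[-0.72,-0.309,0.007,0.365],[-0.72,-0.309,0.007,0.365]]]'
python3 -m handwheel '[[[-0.986,0.202,0,0.292],[-0.986,0.202,0,0.292],[-0.986,0.202,0,0.292],[-0.986,0.202,0,0.292],[-0.986,0.202,0,0.292],[-0.986,0.202,0,0.292]]]'
python3 - <<'E'
from h import *
plan((.4577,.3149,.044,14.9))
E
```

```text
time_s: 0.78
eef_pos: [0.2998, 0.4407, 0.2005]
eef_rot: [-0.0, 0.422, 0.907, -0.0]
wrist_force: [-0.3, 0.3, 0.3]
opening: 1.0
grasp_force: 0.0
time_s: 1.52
eef_pos: [0.4565, 0.3168, 0.2004]
eef_rot: [-0.0, 0.608, 0.794, -0.0]
wrist_force: [-0.4, 0.7, -0.3]
opening: 1.003
grasp_force: 0.0
at [0.4565 0.3168 0.2004] toolY 15.1 t 1.525 F [-0.4  0.7 -0.3] open 85.6 q [0.39 0.14 1.66 0.   1.35 0.13]
(0.4577, 0.3149, 0.044) -> [-0.011, 0.004, 0.782, np.float64(0.002)] mm [-2.0, 1.0, 156.0] deg 0.2
```

```bash
python3 -m handwheel '[[[-0.006,0.002,0.3,0],[-0.006,0.002,0.55,0],[-0.006,0.002,0.7,0],[-0.006,0.002,0.782,0],[-0.006,0.002,0.782,0]]]'
python3 -m handwheel '[[[0,0,0,0],[0,0,0,0],[0,0,0,0],[0,0,0,0],[0,0,0,0],[0,0,0,0]]]' 30
python3 - <<'E'
from h import *
x,y=led(3,147)
plan((.4577,.3149,.16,14.9),(.60,.20,.16,6.3),(x,y,.085,6.3),(x,y,.057,6.3))
E
```

```text
time_s: 2.15
eef_pos: [0.4574, 0.315, 0.0436]
eef_rot: [-0.0, 0.609, 0.794, -0.001]
wrist_force: [0.2, -0.5, 0.4]
opening: 1.0
grasp_force: 0.0
time_s: 2.9
eef_pos: [0.4595, 0.315, 0.0464]
eef_rot: [0.0, 0.609, 0.793, 0.001]
wrist_force: [-3.5, -0.0, 5.3]
opening: 0.685
grasp_force: 64.6
at [0.4595 0.315  0.0464] toolY 14.9 t 2.9 F [-3.5 -0.   5.3] open 58.5 q [0.39 0.33 1.77 0.   1.04 0.13]
(0.4577, 0.3149, 0.16) -> [0.002, -0.009, -0.568, np.float64(0.0)] mm [0.0, -2.0, -114.0] deg 0.0
(0.6, 0.2, 0.16) -> [-0.738, 0.54, -0.0, np.float64(0.1)] mm [-148.0, 108.0, -0.0] deg 8.6
(np.float64(0.6421509391359819), np.float64(0.12594146338518458), 0.085) -> [-0.391, 0.169, 0.375, np.float64(-0.0)] mm [-78.0, 34.0, 75.0] deg -0.0
(np.float64(0.6421509391359819), np.float64(0.12594146338518458), 0.057) -> [0.0, 0.0, 0.14, np.float64(-0.0)] mm [0.0, 0.0, 28.0] deg -0.0
```

```bash
python3 -m handwheel '[[[0,0,-0.15,0],[0,0,-0.35,0],[0,0,-0.5,0],[0,0,-0.57,0],[0,0,-0.57,0]]]'
python3 -m handwheel '[[[-0.15,0.11,0,0.02],[-0.35,0.25,0,0.05],[-0.55,0.4,0,0.08],[-0.68,0.5,0,0.1],[-0.74,0.54,0,0.1],[-0.74,0.54,0,0.1]]]'
python3 - <<'E'
from h import *
x,y=led(3,147)
plan((x,y,.09,6.3),(x,y,.057,6.3))
E
```

```text
time_s: 3.52
eef_pos: [0.4592, 0.3145, 0.1591]
eef_rot: [0.001, 0.609, 0.793, 0.001]
wrist_force: [0.6, 0.1, -3.4]
opening: 0.688
grasp_force: 67.0
time_s: 4.28
eef_pos: [0.6005, 0.1986, 0.1566]
eef_rot: [-0.001, 0.667, 0.745, -0.001]
wrist_force: [-0.5, 0.4, -3.0]
opening: 0.683
grasp_force: 66.9
at [0.6005 0.1986 0.1566] toolY 6.3 t 4.275 F [-0.5  0.4 -3. ] open 58.4 q [0.13 0.35 1.49 0.   1.3  0.02]
(np.float64(0.6421509391359819), np.float64(0.12594146338518458), 0.09) -> [-0.384, 0.167, 0.333, np.float64(-0.0)] mm [-77.0, 33.0, 67.0] deg -0.0
(np.float64(0.6421509391359819), np.float64(0.12594146338518458), 0.057) -> [0.0, 0.0, 0.165, np.float64(-0.0)] mm [0.0, 0.0, 33.0] deg -0.0
```

```bash
python3 -m handwheel '[[[-0.1,0.04,0,0],[-0.25,0.1,0,0],[-0.35,0.15,0,0],[-0.384,0.167,0.05,0],[-0.384,0.167,0.17,0],[-0.384,0.167,0.27,0],[-0.384,0.167,0.333,0],[-0.384,0.167,0.333,0]]]'
python3 -m handwheel '[[[0,0,0.07,0],[0,0,0.11,0],[0,0,0.14,0],[0,0,0.155,0],[0,0,0.165,0],[0,0,0.165,0]]]'
python3 - <<'E'
from h import *
plan(); print(inled(ctrl.get_obs()["eef_pos"]))
E
```

```text
time_s: 5.28
eef_pos: [0.6416, 0.1268, 0.09]
eef_rot: [-0.001, 0.667, 0.745, -0.001]
wrist_force: [-0.4, 0.7, -3.0]
opening: 0.683
grasp_force: 66.9
time_s: 6.02
eef_pos: [0.6429, 0.1265, 0.0587]
eef_rot: [0.0, 0.667, 0.745, 0.0]
wrist_force: [-0.2, 0.5, -2.6]
opening: 0.682
grasp_force: 67.0
at [0.6429 0.1265 0.0587] toolY 6.3 t 6.025 F [-0.2  0.5 -2.6] open 58.3 q [ 0.01  0.5   1.49 -0.    1.14 -0.1 ]
[  3.8 147.5]
```

```bash
python3 -m handwheel '[[[0,0,0.008,0],[0,0,0.012,0],[0,0,0.012,0]]]'
python3 -m handwheel '[[[0.01,0.008,0,0],[0.02,0.01,0,0],[0.025,0.012,0,0],[0.025,0.012,0,0]]]'
python3 - <<'E'
from h import *
plan(); print(inled(ctrl.get_obs()["eef_pos"]))
E
```

```text
time_s: 6.4
eef_pos: [0.643, 0.1265, 0.0566]
eef_rot: [0.0, 0.667, 0.745, 0.0]
wrist_force: [0.1, -0.6, -0.3]
opening: 0.684
grasp_force: 67.1
time_s: 6.9
eef_pos: [0.6449, 0.1309, 0.0567]
eef_rot: [0.001, 0.667, 0.745, -0.001]
wrist_force: [-2.2, -5.3, 2.8]
opening: 0.683
grasp_force: 67.7
at [0.6449 0.1309 0.0567] toolY 6.3 t 6.9 F [-2.2 -5.3  2.8] open 58.3 q [ 0.02  0.51  1.49 -0.    1.14 -0.09]
[  6.2 151.6]
```

```bash
python3 -m handwheel '[[[0.005,0.004,0,0],[0.01,0.01,0,0],[0.01,0.01,0,0]]]'
python3 - <<'E'
from h import *
plan(); print(inled(ctrl.get_obs()["eef_pos"]))
E
```

```text
time_s: 7.28
eef_pos: [0.6451, 0.1314, 0.0571]
eef_rot: [0.0, 0.667, 0.745, -0.003]
wrist_force: [-8.9, -11.4, 9.5]
opening: 0.688
grasp_force: 68.6
at [0.6451 0.1314 0.0571] toolY 6.4 t 7.275 F [ -8.9 -11.4   9.5] open 58.8 q [ 0.02  0.51  1.48 -0.    1.15 -0.09]
[  6.6 152.1]
```

```bash
python3 -m handwheel '[[[-0.008,-0.008,0,0],[-0.008,-0.008,0,0],[-0.008,-0.008,0,0],[-0.008,-0.008,0,0],[-0.008,-0.008,0,0]]]' 85
python3 -m handwheel '[[[0,0,-0.2,0],[0,0,-0.4,0],[0,0,-0.6,0],[0,0,-0.6,0],[0,0,-0.6,0]]]'
python3 - <<'E'
from h import *
x,y=.4466,.1755
plan((.52,.15,.177,-10),(x,y,.177,-21.7),(x,y,.039,-21.7))
E
```

```text
time_s: 7.9
eef_pos: [0.6451, 0.1323, 0.0562]
eef_rot: [0.0, 0.667, 0.745, 0.0]
wrist_force: [-0.1, -0.1, -0.8]
opening: 0.999
grasp_force: 0.0
time_s: 8.52
eef_pos: [0.6446, 0.1322, 0.1756]
eef_rot: [-0.0, 0.667, 0.745, -0.0]
wrist_force: [-0.6, -0.2, -0.1]
opening: 0.996
grasp_force: 0.0
at [0.6446 0.1322 0.1756] toolY 6.3 t 8.525 F [-0.6 -0.2 -0.1] open 85.1 q [ 0.02  0.38  1.41  0.    1.35 -0.09]
(0.52, 0.15, 0.177) -> [0.157, -0.609, -0.007, np.float64(0.19)] mm [31.0, -122.0, -1.0] deg 16.3
(0.4466, 0.1755, 0.177) -> [0.062, -0.384, -0.0, np.float64(0.136)] mm [12.0, -77.0, -0.0] deg 11.7
(0.4466, 0.1755, 0.039) -> [0.0, 0.0, 0.69, np.float64(-0.0)] mm [0.0, 0.0, 138.0] deg -0.0
```

```bash
cat >> h.py <<'E'
def wcloud():
    o=ctrl.get_obs(); c=ctrl.camera("wrist"); q=o["eef_rot"]
    T=np.eye(4); T[:3,:3]=Rot.from_quat([q[1],q[2],q[3],q[0]]).as_matrix(); T[:3,3]=o["eef_pos"]
    return c,cloud(c,T@c["T_tool_cam"])
def tops(W,box,lo=.05,hi=.115,mp=150):
    for m in blobs(W,lo,hi,box,mp):
        zs=W[m][:,2]; zt=np.percentile(zs,85); t=m&(abs(W[...,2]-zt)<.005)
        v,u=np.argwhere(t).mean(0); print("z",zt.round(3),"px",int(u),int(v),rect(W[t][:,:2]),"led",inled(rect(W[t][:,:2])[:2]/1000),t.sum())
E
python3 -m handwheel '[[[0.157,-0.609,-0.007,0.19],[0.157,-0.609,-0.007,0.19],[0.157,-0.609,-0.007,0.19],[0.157,-0.609,-0.007,0.19]]]' 85 | head -2
python3 -m handwheel '[[[0.062,-0.384,0,0.136],[0.062,-0.384,0,0.136],[0.062,-0.384,0,0.136],[0.062,-0.384,0,0.136]]]' |head -2
python3 - <<'E'
from h import *
c,W=wcloud(); cv2.imwrite("pics/w1.png",c["color"][:,:,::-1]); tops(W,(.3,.8,-.3,.4))
x,y=.4466,.1755
plan((x,y,.039,-21.7))
E
```

```text
time_s: 9.02
eef_pos: [0.5204, 0.15, 0.177]
time_s: 9.52
eef_pos: [0.4489, 0.1752, 0.1781]
z 0.105 px 536 158 [634.1 130.9  96.8  42.4   6.3] led [ -4.5 152.8] 5824
z 0.083 px 277 194 [446.7 176.2  88.   60.4 -21.7] led [-185.8  218.4] 8421
z 0.071 px 342 338 [448.5  22.8  81.   60.6  -6.9] led [-200.8   65.7] 4535
at [0.4487 0.1751 0.178 ] toolY -21.7 t 9.575 F [0.4 0.6 0.6] open 85.0 q [ 0.13 -0.01  1.86 -0.    1.29  0.5 ]
(0.4466, 0.1755, 0.039) -> [-0.002, -0.011, 0.695, np.float64(0.0)] mm [-0.0, -2.0, 139.0] deg 0.0
```

```bash
python3 -m handwheel '[[[0,-0.01,0.25,0],[0,-0.01,0.48,0],[0,-0.01,0.62,0],[0,-0.01,0.695,0],[0,-0.01,0.695,0]]]' |head -2
python3 -m handwheel '[[[0,0,0,0],[0,0,0,0],[0,0,0,0],[0,0,0,0],[0,0,0,0],[0,0,0,0]]]' 30
python3 -m handwheel '[[[0,0,-0.15,0],[0,0,-0.35,0],[0,0,-0.52,0],[0,0,-0.6,0],[0,0,-0.6,0]]]'
python3 - <<'E'
from h import *
x,y=led(4,200-96-44-6)
plan((.58,.1,.16,-3),(x,y,.16,6.3),(x,y,.055,6.3))
E
```

```text
time_s: 10.2
eef_pos: [0.4452, 0.1759, 0.038]
time_s: 10.95
eef_pos: [0.4464, 0.1765, 0.0405]
eef_rot: [0.001, 0.827, 0.562, 0.001]
wrist_force: [-2.5, -0.5, 5.3]
opening: 0.681
grasp_force: 63.9
time_s: 11.58
eef_pos: [0.4459, 0.1764, 0.1595]
eef_rot: [0.001, 0.827, 0.561, 0.001]
wrist_force: [-1.0, 0.6, -3.5]
opening: 0.676
grasp_force: 67.1
at [0.4459 0.1764 0.1595] toolY -21.7 t 11.575 F [-1.   0.6 -3.5] open 57.8 q [0.13 0.01 1.89 0.   1.25 0.51]
(0.58, 0.1, 0.16) -> [-0.107, 0.764, -0.002, np.float64(-0.217)] mm [-21.0, 153.0, -0.0] deg -18.7
(np.float64(0.6533501910229043), np.float64(0.033612828838943884), 0.16) -> [-0.312, 0.384, -0.0, np.float64(-0.108)] mm [-62.0, 77.0, -0.0] deg -9.3
(np.float64(0.6533501910229043), np.float64(0.033612828838943884), 0.055) -> [0.0, 0.0, 0.525, np.float64(-0.0)] mm [0.0, 0.0, 105.0] deg -0.0
```

```bash
python3 -m handwheel '[[[-0.02,0.15,0,-0.05],[-0.05,0.36,0,-0.1],[-0.08,0.56,0,-0.17],[-0.1,0.7,0,-0.21],[-0.107,0.764,0,-0.217],[-0.107,0.764,0,-0.217]]]' |head -2
python3 -m handwheel '[[[-0.08,0.1,0,-0.05],[-0.2,0.24,0,-0.1],[-0.28,0.34,0,-0.108],[-0.312,0.384,0,-0.108],[-0.312,0.384,0.08,-0.108],[-0.312,0.384,0.2,-0.108],[-0.312,0.384,0.32,-0.108],[-0.312,0.384,0.4,-0.108],[-0.312,0.384,0.43,-0.108],[-0.312,0.384,0.43,-0.108]]]'
python3 - <<'E'
from h import *
plan(); print(inled(ctrl.get_obs()["eef_pos"]))
E
```

```text
time_s: 12.32
eef_pos: [0.5785, 0.0998, 0.157]
time_s: 13.58
eef_pos: [0.6524, 0.0339, 0.0725]
eef_rot: [-0.0, 0.667, 0.745, -0.0]
wrist_force: [0.8, -1.4, -3.4]
opening: 0.68
grasp_force: 67.0
at [0.6524 0.0339 0.0725] toolY 6.3 t 13.575 F [ 0.8 -1.4 -3.4] open 58.1 q [-0.13  0.48  1.49  0.    1.17 -0.24]
[ 3.1 54.4]
```

```bash
python3 -m handwheel '[[[0,0,0.05,0],[0,0,0.08,0],[0,0,0.1,0],[0,0,0.108,0],[0,0,0.108,0]]]' | sed -n 2,4p
python3 -m handwheel '[[[0.01,0.008,0,0],[0.02,0.015,0,0],[0.03,0.018,0,0],[0.03,0.018,0,0]]]'|sed -n 2,4p
python3 - <<'E'
from h import *
plan(); print(inled(ctrl.get_obs()["eef_pos"]))
E
```

```text
eef_pos: [0.6528, 0.0335, 0.0511]
eef_rot: [0.0, 0.668, 0.745, 0.0]
wrist_force: [-0.1, 0.5, -3.0]
eef_pos: [0.6544, 0.0377, 0.0515]
eef_rot: [0.0, 0.668, 0.745, -0.002]
wrist_force: [-7.3, -7.5, 4.6]
at [0.6544 0.0377 0.0515] toolY 6.2 t 14.7 F [-7.3 -7.5  4.6] open 57.7 q [-0.12  0.52  1.49 -0.    1.14 -0.23]
[ 5.5 58. ]
```

```bash
python3 -m handwheel '[[[0.006,0,0,0],[0.012,0.002,0,0],[0.012,0.002,0,0]]]'|sed -n 2,4p
python3 -m handwheel '[[[-0.014,-0.01,0,0],[-0.014,-0.01,0,0],[-0.014,-0.01,0,0],[-0.014,-0.01,0,0],[-0.014,-0.01,0,0]]]' 85|sed -n 2,4p
python3 -m handwheel '[[[0,0,-0.2,0],[0,0,-0.4,0],[0,0,-0.6,0],[0,0,-0.65,0],[0,0,-0.65,0]]]'|sed -n 2,4p
python3 - <<'E'
from h import *
x,y=.4482,.022
plan((.55,.03,.18,0),(x,y,.18,-6.7),(x,y,.034,-6.7))
E
```

```text
eef_pos: [0.6544, 0.0389, 0.052]
eef_rot: [0.0, 0.668, 0.744, -0.003]
wrist_force: [-9.3, -10.5, 6.7]
eef_pos: [0.6541, 0.0395, 0.051]
eef_rot: [0.0, 0.667, 0.745, 0.0]
wrist_force: [-0.4, -0.1, -0.4]
eef_pos: [0.6542, 0.0394, 0.1811]
eef_rot: [0.0, 0.668, 0.745, 0.0]
wrist_force: [0.1, 0.1, -0.2]
at [0.6542 0.0394 0.1811] toolY 6.3 t 16.325 F [ 0.1  0.1 -0.2] open 84.8 q [-0.12  0.37  1.41  0.    1.36 -0.23]
(0.55, 0.03, 0.18) -> [0.01, -0.523, 0.006, np.float64(0.073)] mm [2.0, -105.0, 1.0] deg 6.3
(0.4482, 0.022, 0.18) -> [-0.04, -0.509, -0.0, np.float64(0.078)] mm [-8.0, -102.0, -0.0] deg 6.7
(0.4482, 0.022, 0.034) -> [0.0, 0.0, 0.73, np.float64(-0.0)] mm [0.0, 0.0, 146.0] deg -0.0
```

```bash
python3 -m handwheel '[[[0.01,-0.523,0.006,0.073],[0.01,-0.523,0.006,0.073],[0.01,-0.523,0.006,0.073],[0.01,-0.523,0.006,0.073]]]' 85 | sed -n 2p
python3 -m handwheel '[[[-0.04,-0.509,0,0.078],[-0.04,-0.509,0,0.078],[-0.04,-0.509,0,0.078],[-0.04,-0.509,0,0.078]]]' |sed -n 2p
python3 - <<'E'
from h import *
c,W=wcloud(); tops(W,(.3,.8,-.3,.4))
x,y=.4482,.022
plan((x,y,.034,-6.7))
E
```

```text
eef_pos: [0.5499, 0.0299, 0.1789]
eef_pos: [0.4496, 0.0217, 0.1803]
z 0.104 px 537 42 [627.8 110.3  56.7  25.7   6.5] led [-13. 133.] 3776
z 0.071 px 279 190 [448.7  22.6  79.9  60.2  -6.8] led [-200.6   65.5] 6956
at [0.4497 0.0217 0.1803] toolY -6.7 t 17.375 F [ 0.7 -0.4  0.7] open 84.9 q [-0.22 -0.09  1.93  0.    1.3  -0.1 ]
(0.4482, 0.022, 0.034) -> [0.001, -0.007, 0.731, np.float64(-0.0)] mm [0.0, -1.0, 146.0] deg -0.0
```

```bash
python3 -m handwheel '[[[0.002,-0.006,0.25,0],[0.002,-0.006,0.5,0],[0.002,-0.006,0.66,0],[0.002,-0.006,0.731,0],[0.002,-0.006,0.731,0]]]' |sed -n 2p
python3 -m handwheel '[[[0,0,0,0],[0,0,0,0],[0,0,0,0],[0,0,0,0],[0,0,0,0],[0,0,0,0]]]' 30 |sed -n 2,6p
python3 -m handwheel '[[[0,0,-0.15,0],[0,0,-0.35,0],[0,0,-0.52,0],[0,0,-0.6,0],[0,0,-0.6,0]]]' |sed -n 2,6p
python3 - <<'E'
from h import *
x,y=led(4,200-96-88-40-6)
plan((.57,0,.15,0),(x,y,.15,6.3),(x,y,.06,6.3))
E
```

```text
eef_pos: [0.4471, 0.0225, 0.0331]
eef_pos: [0.4519, 0.0217, 0.0422]
eef_rot: [0.004, 0.747, 0.665, 0.002]
wrist_force: [-24.1, 5.2, 70.4]
opening: 0.397
grasp_force: 57.5
eef_pos: [0.4478, 0.0223, 0.1548]
eef_rot: [0.001, 0.747, 0.664, 0.001]
wrist_force: [-0.1, -0.2, -0.5]
opening: 0.353
grasp_force: 0.0
at [0.4478 0.0223 0.1548] toolY -6.7 t 19.375 F [-0.1 -0.2 -0.5] open 30.1 q [-0.22 -0.06  1.96 -0.    1.24 -0.1 ]
(0.57, 0, 0.15) -> [-0.039, 0.62, 0.024, np.float64(-0.078)] mm [-8.0, 124.0, 5.0] deg -6.7
(np.float64(0.6625678731545521), np.float64(-0.04987989141929121), 0.15) -> [-0.249, 0.463, -0.0, np.float64(-0.073)] mm [-50.0, 93.0, -0.0] deg -6.3
(np.float64(0.6625678731545521), np.float64(-0.04987989141929121), 0.06) -> [0.0, 0.0, 0.45, np.float64(-0.0)] mm [0.0, 0.0, 90.0] deg -0.0
```

```bash
python3 - <<'E'
from h import *
c,W=wcloud(); cv2.imwrite("pics/w2.png",c["color"][:,:,::-1]); tops(W,(.3,.8,-.3,.4),lo=.03)
E
```

```text
z 0.093 px 546 124 [628.   63.2 144.1  15.6   6.5] led [-18.   86.2] 3831
z 0.071 px 281 198 [448.5  22.7  79.6  60.2  -6.4] led [-200.8   65.6] 8245
```

View pics/w2.png

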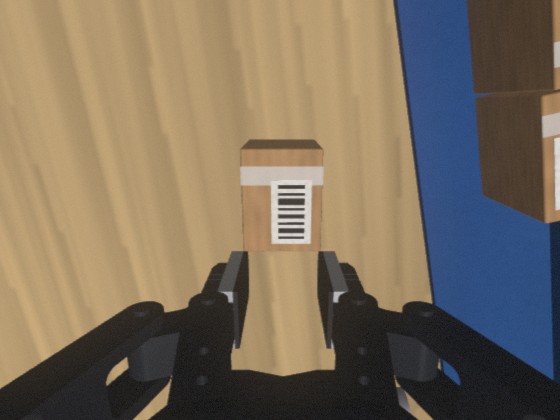

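The wrist view shows carton 3 at (282,200), still upright and in place, and the fingers closed to 30 mm in front of it. The fingers slipped off, so I'll open and retry slightly higher, closing in stages.

```bash
python3 -m handwheel '[[[0,0,0,0],[0,0,0,0],[0,0,0,0],[0,0,0,0],[0,0,0,0],[0,0,0,0]]]' 85 |sed -n 2,6p
python3 - <<'E'
from h import *
plan((.4485,.0227,.040,-6.5))
E
```

```text
eef_pos: [0.4469, 0.0225, 0.1536]
eef_rot: [0.0, 0.747, 0.664, 0.0]
wrist_force: [0.2, -0.8, -0.2]
opening: 0.994
grasp_force: 0.0
at [0.4469 0.0225 0.1536] toolY -6.7 t 20.175 F [ 0.2 -0.8 -0.2] open 84.9 q [-0.22 -0.06  1.96  0.    1.24 -0.1 ]
(0.4485, 0.0227, 0.04) -> [0.002, 0.008, 0.568, np.float64(-0.003)] mm [0.0, 2.0, 114.0] deg -0.2
```

```bash
python3 -m handwheel '[[[0,0.008,0.2,0],[0,0.008,0.4,0],[0,0.008,0.5,0],[0,0.008,0.567,0],[0,0.008,0.567,0]]]' |sed -n 2,4p
python3 -m handwheel '[[[0,0,0,0],[0,0,0,0],[0,0,0,0]]]' 65 |sed -n 2,6p
python3 -m handwheel '[[[0,0,0,0],[0,0,0,0],[0,0,0,0]]]' 55 |sed -n 2,6p
```

```text
eef_pos: [0.448, 0.0224, 0.0397]
eef_rot: [-0.001, 0.747, 0.664, -0.0]
wrist_force: [0.1, -0.1, 1.2]
eef_pos: [0.449, 0.0222, 0.0408]
eef_rot: [0.001, 0.747, 0.664, 0.0]
wrist_force: [0.2, -0.4, 0.1]
opening: 0.76
grasp_force: 0.0
eef_pos: [0.4484, 0.0223, 0.0402]
eef_rot: [0.0, 0.747, 0.664, 0.0]
wrist_force: [-0.2, -0.1, 0.4]
opening: 0.641
grasp_force: 0.0
```

```bash
python3 - <<'E'
from h import *
c=ctrl.camera("wrist"); s=ctrl.camera("scene")
v=s["color"][120:300,200:440,::-1]
cv2.imwrite("pics/w3.png",np.hstack([cv2.resize(c["color"][:,:,::-1],(400,300)),cv2.resize(v,(400,300))]))
E
```

View pics/w3.png

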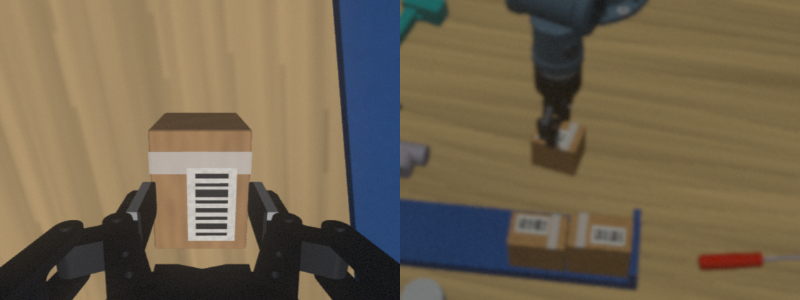

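Left half: the fingers straddle carton 3, with pads at (145,210) and (262,210). Right half: box1 and box2 stand in the row. I'll close further in small steps.

```bash
for i in 1; do python3 -m handwheel '[[[0,0,0,0],[0,0,0,0],[0,0,0,0]]]' 48 |sed -n 2,6p; done
python3 - <<'E'
from h import *
c,W=wcloud(); cv2.imwrite("pics/w4.png",c["color"][:,:,::-1]); tops(W,(.3,.8,-.3,.4),lo=.03,hi=.085)
plan()
o=ctrl.get_obs();print(o["grasp_force"],o["joint_efforts"],o["torque"])
E
```

```text
eef_pos: [0.4484, 0.0223, 0.0402]
eef_rot: [-0.0, 0.747, 0.664, 0.0]
wrist_force: [-1.3, -0.2, -0.6]
opening: 0.564
grasp_force: 0.0
z 0.071 px 280 259 [449.3  22.3  80.6  62.1  -6.8] led [-200.1   65.1] 21692
at [0.4484 0.0223 0.0402] toolY -6.7 t 22.075 F [-1.3  0.7 -0.5] open 48.1 q [-0.22  0.13  2.04 -0.    0.97 -0.1 ]
0.0 [ 6.58694971e-04 -3.40090156e+01 -2.74394900e+01 -2.97609677e-04
  9.15235996e-04 -7.06106320e-06] [ 0.00676306  0.00568749 -0.00868744]
```

View pics/w4.png

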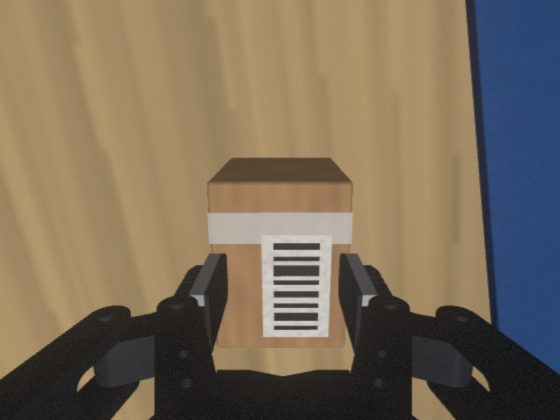

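```bash
python3 - <<'E'
from h import *
c,W=wcloud()
for u,v in ((215,262),(215,300),(222,280),(350,262),(350,300),(197,300),(280,300),(230,190),(280,170),(280,340),(280,348),(215,330)): print(u,v,W[v,u].round(4),c["range_z"][v,u].round(4))
E
```

```text
215 262 [0.4251 0.0364 0.0854] 0.1385
215 300 [0.4264 0.0283 0.1001] 0.1266
222 280 [0.4262 0.0278 0.0841] 0.1421
350 262 [0.477  0.0307 0.0864] 0.1375
350 300 [0.4741 0.0226 0.0999] 0.1268
197 300 [0.4238 0.0352 0.1111] 0.1142
280 300 [0.447  0.0083 0.0707] 0.1596
230 190 [0.4329 0.061  0.0711] 0.1452
280 170 [0.4533 0.0622 0.0449] 0.1695
280 340 [ 0.4445 -0.0125  0.0706] 0.1656
280 348 [ 0.4371 -0.0703  0.0008] 0.2487
215 330 [0.4249 0.0176 0.1021] 0.1276
```

```bash
python3 -m handwheel '[[[0,0,0,0],[0,0,0,0]]]' 41 |sed -n 2,6p
python3 -m handwheel '[[[0,0,0,0],[0,0,0,0]]]' 36 |sed -n 2,6p
python3 - <<'E'
from h import *
c,W=wcloud(); tops(W,(.3,.8,-.3,.4),lo=.03,hi=.085)
for u,v in ((222,262),(230,280),(240,280),(330,262),(330,280)): print(u,v,W[v,u].round(4))
E
```

```text
eef_pos: [0.4484, 0.0223, 0.0402]
eef_rot: [-0.0, 0.747, 0.664, -0.0]
wrist_force: [1.7, 0.3, -0.2]
opening: 0.474
grasp_force: 0.0
eef_pos: [0.4484, 0.0223, 0.0402]
eef_rot: [-0.0, 0.747, 0.664, -0.0]
wrist_force: [-0.7, 0.0, 0.2]
opening: 0.426
grasp_force: 0.0
z 0.071 px 280 254 [448.6  22.3  80.8  60.8  -6.6] led [-200.8   65.2] 19080
222 262 [0.4278 0.0361 0.0853]
230 280 [0.4328 0.0353 0.0997]
240 280 [0.4317 0.0228 0.0759]
330 262 [0.4695 0.0311 0.0851]
330 280 [0.4684 0.0262 0.0904]
```

Pads read 36 mm with no contact although they appear inside the carton's outline, which is strange. I'll open, rise, close, and touch the top gently to learn where its real surface is.

```bash
python3 -m handwheel '[[[0,0,0,0],[0,0,0,0],[0,0,0,0],[0,0,0,0]]]' 85 |sed -n 4,6p
python3 -m handwheel '[[[0,0,-0.15,0],[0,0,-0.3,0],[0,0,-0.3,0],[0,0,-0.3,0]]]' |sed -n 2,6p
python3 -m handwheel '[[[0,0,0,0],[0,0,0,0],[0,0,0,0],[0,0,0,0],[0,0,0,0],[0,0,0,0],[0,0,0,0]]]' 0 |sed -n 2,6p
python3 -m handwheel '[[[0,0,0.05,0],[0,0,0.08,0],[0,0,0.09,0],[0,0,0.1,0]]]' |sed -n 2,6p
python3 -m handwheel '[[[0,0,0.005,0],[0,0,0.01,0],[0,0,0.015,0]]]' |sed -n 2,6p
python3 -m handwheel '[[[0,0,0.005,0],[0,0,0.01,0],[0,0,0.015,0]]]' |sed -n 2,6p
```

```text
wrist_force: [0.0, 0.4, -0.2]
opening: 0.998
grasp_force: 0.0
eef_pos: [0.448, 0.0224, 0.0996]
eef_rot: [-0.0, 0.747, 0.664, -0.0]
wrist_force: [-0.1, 1.1, -0.6]
opening: 0.997
grasp_force: 0.0
eef_pos: [0.4485, 0.0223, 0.1002]
eef_rot: [0.0, 0.747, 0.664, 0.0]
wrist_force: [-1.1, 0.3, 0.2]
opening: -0.004
grasp_force: 0.0
eef_pos: [0.4484, 0.0223, 0.08]
eef_rot: [-0.0, 0.747, 0.664, -0.0]
wrist_force: [-1.1, 0.4, 0.0]
opening: 0.001
grasp_force: 0.0
eef_pos: [0.4486, 0.0223, 0.0773]
eef_rot: [0.0, 0.747, 0.664, 0.0]
wrist_force: [0.2, -0.4, -0.2]
opening: 0.001
grasp_force: 0.0
eef_pos: [0.4484, 0.0223, 0.0741]
eef_rot: [0.0, 0.747, 0.664, 0.0]
wrist_force: [0.1, -0.3, 0.4]
opening: -0.001
grasp_force: 0.0
```

```bash
for i in 1; do python3 -m handwheel '[[[0,0,0.01,0],[0,0,0.02,0],[0,0,0.03,0]]]' |sed -n 2,4p
python3 -m handwheel '[[[0,0,0.01,0],[0,0,0.02,0],[0,0,0.03,0]]]' |sed -n 2,4p; done
python3 - <<'E'
from h import *
c,W=wcloud(); s=ctrl.camera("scene"); tops(W,(.3,.8,-.3,.4),lo=.03,hi=.085)
cv2.imwrite("pics/w5.png",np.hstack([cv2.resize(c["color"][:,:,::-1],(400,300)),cv2.resize(s["color"][120:300,200:440,::-1],(400,300))]))
E
```

```text
eef_pos: [0.4484, 0.0223, 0.068]
eef_rot: [-0.0, 0.747, 0.664, -0.0]
wrist_force: [-0.5, -0.5, 0.0]
eef_pos: [0.4484, 0.0223, 0.062]
eef_rot: [-0.0, 0.747, 0.664, 0.0]
wrist_force: [-0.3, -0.3, 0.4]
z 0.071 px 279 223 [449.1  26.5  72.5  60.8  -6.2] led [-199.8   69.3] 12751
```

View pics/w5.png

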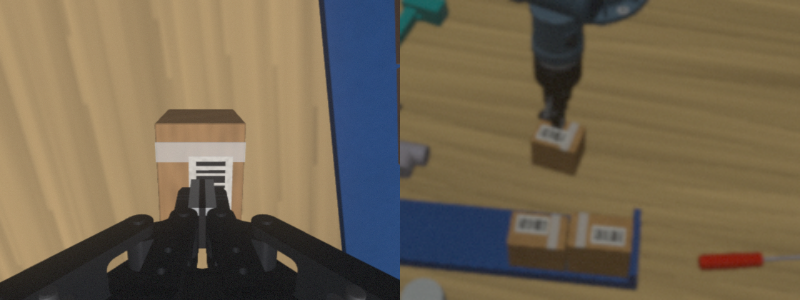

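The fingers are drawn above the carton, so I suspect the real fingertips sit well behind the nominal TCP. That would explain the slip, and it would mean box1 and box2 were held only near their tops. I'll measure the tip height from the wrist depth.

```bash
python3 - <<'E'
from h import *
c,W=wcloud(); o=ctrl.get_obs(); print(o["eef_pos"])
r=c["range_z"]
m=(r>0)&(r<.2)
V,U=np.nonzero(m&(abs(np.indices(r.shape)[1]-283)<14))
for v in range(235,330,8):
    print(v,[ (u,W[v,u].round(4).tolist()) for u in (276,284,292)])
E
```

```text
[0.44833334 0.02234147 0.06205653]
235 [(276, [0.4475, 0.0312, 0.0707]), (284, [0.4514, 0.0308, 0.0708]), (292, [0.4553, 0.0304, 0.071])]
243 [(276, [0.447, 0.0272, 0.071]), (284, [0.4509, 0.0269, 0.0713]), (292, [0.4548, 0.0264, 0.0712])]
251 [(276, [0.4483, 0.0337, 0.0963]), (284, [0.4516, 0.0333, 0.0963]), (292, [0.4549, 0.0334, 0.0975])]
259 [(276, [0.4485, 0.0339, 0.1048]), (284, [0.4516, 0.0334, 0.1045]), (292, [0.4547, 0.0328, 0.104])]
267 [(276, [0.4486, 0.0339, 0.112]), (284, [0.4515, 0.0332, 0.1112]), (292, [0.4545, 0.0324, 0.1104])]
275 [(276, [0.4486, 0.0333, 0.1175]), (284, [0.4516, 0.0336, 0.1187]), (292, [0.4544, 0.0325, 0.1173])]
283 [(276, [0.4487, 0.0334, 0.1236]), (284, [0.4515, 0.0337, 0.1247]), (292, [0.4542, 0.0328, 0.1238])]
291 [(276, [0.4489, 0.0336, 0.1294]), (284, [0.4514, 0.0327, 0.1285]), (292, [0.4541, 0.0329, 0.1293])]
299 [(276, [0.4491, 0.0345, 0.136]), (284, [0.4511, 0.0302, 0.1292]), (292, [0.4541, 0.0341, 0.1364])]
307 [(276, [0.4488, 0.0322, 0.1368]), (284, [0.4508, 0.0272, 0.1291]), (292, [0.454, 0.0343, 0.1412])]
315 [(276, [0.4485, 0.0293, 0.1368]), (284, [0.4504, 0.0243, 0.1293]), (292, [0.4538, 0.0341, 0.145])]
323 [(276, [0.4484, 0.0279, 0.1389]), (284, [0.45, 0.021, 0.129]), (292, [0.4536, 0.0322, 0.1461])]
```

Shut, the fingertips sit 32 mm behind the reported TCP rather than 8 mm ahead, and another 13 mm back when open. That is a 40 mm offset along the tool. From now on I grip about 40 mm lower.

```bash
python3 -m handwheel '[[[0,0,0,0],[0,0,0,0],[0,0,0,0],[0,0,0,0],[0,0,0,0],[0,0,0,0]]]' 85 |sed -n 2,6p
python3 -m handwheel '[[[0,-0.005,0.1,0],[0,-0.005,0.2,0],[0,-0.005,0.28,0],[0,-0.005,0.33,0],[0,-0.005,0.35,0],[0,-0.005,0.35,0]]]' |sed -n 2,6p
python3 -m handwheel '[[[0,0,0,0],[0,0,0,0],[0,0,0,0],[0,0,0,0],[0,0,0,0]]]' 50 |sed -n 2,6p
```

```text
eef_pos: [0.4484, 0.0223, 0.0622]
eef_rot: [0.0, 0.747, 0.664, -0.0]
wrist_force: [0.1, -0.4, -0.0]
opening: 0.992
grasp_force: 0.0
eef_pos: [0.4475, 0.0224, -0.0077]
eef_rot: [0.0, 0.747, 0.664, -0.0]
wrist_force: [-0.3, 0.8, 0.5]
opening: 0.996
grasp_force: 0.0
eef_pos: [0.4482, 0.0223, -0.0071]
eef_rot: [0.001, 0.747, 0.664, 0.0]
wrist_force: [-0.7, 0.3, 6.6]
opening: 0.689
grasp_force: 65.6
```

```bash
python3 -m handwheel '[[[0,0,-0.15,0],[0,0,-0.35,0],[0,0,-0.52,0],[0,0,-0.6,0],[0,0,-0.6,0]]]' |sed -n 2,6p
python3 - <<'E'
from h import *
x,y=led(4,200-96-88-40-6)
plan((.57,0,.113,0),(x,y,.113,6.3),(x,y,.012,6.3))
E
```

```text
eef_pos: [0.4479, 0.0223, 0.1126]
eef_rot: [0.001, 0.747, 0.664, 0.0]
wrist_force: [-0.0, -0.0, -2.3]
opening: 0.691
grasp_force: 65.6
at [0.4479 0.0223 0.1126] toolY -6.7 t 29.45 F [-0.  -0.  -2.3] open 59.0 q [-0.22 -0.    2.   -0.    1.14 -0.1 ]
(0.57, 0, 0.113) -> [-0.039, 0.619, -0.002, np.float64(-0.078)] mm [-8.0, 124.0, -0.0] deg -6.7
(np.float64(0.6625678731545521), np.float64(-0.04987989141929121), 0.113) -> [-0.249, 0.463, -0.0, np.float64(-0.073)] mm [-50.0, 93.0, -0.0] deg -6.3
(np.float64(0.6625678731545521), np.float64(-0.04987989141929121), 0.012) -> [0.0, 0.0, 0.505, np.float64(-0.0)] mm [0.0, 0.0, 101.0] deg -0.0
```

```bash
python3 -m handwheel '[[[-0.01,0.13,0,-0.02],[-0.02,0.32,0,-0.05],[-0.03,0.5,0,-0.07],[-0.039,0.6,0,-0.078],[-0.039,0.619,0,-0.078],[-0.039,0.619,0,-0.078]]]' |sed -n 2p
python3 -m handwheel '[[[-0.08,0.12,0,-0.03],[-0.17,0.3,0,-0.073],[-0.23,0.43,0,-0.073],[-0.249,0.463,0,-0.073],[-0.249,0.463,0,-0.073]]]' |sed -n 2p
python3 - <<'E'
from h import *
c,W=wcloud(); tops(W,(.55,.8,-.02,.3),lo=.098,hi=.11); tops(W,(.55,.8,-.02,.3),lo=.085,hi=.098)
x,y=led(4,-30); plan((x,y,.012,6.3)); print(inled(ctrl.get_obs()["eef_pos"]))
E
```

```text
eef_pos: [0.568, 0.0005, 0.1104]
eef_pos: [0.6609, -0.0493, 0.1115]
z 0.093 px 286 75 [655.3  31.3  74.7  60.8   6.1] led [ 5.7 51.5] 18342
at [ 0.6606 -0.049   0.1116] toolY 6.3 t 30.875 F [-1.   0.3 -2.4] open 59.5 q [-0.25  0.46  1.44  0.    1.24 -0.36]
(np.float64(0.6625678731545521), np.float64(-0.04987989141929121), 0.012) -> [-0.005, 0.009, 0.498, np.float64(-0.001)] mm [-1.0, 2.0, 100.0] deg -0.0
[  2.2 -28.9]
```

```bash
python3 -m handwheel '[[[-0.005,0.005,0.12,0],[-0.005,0.005,0.26,0],[-0.005,0.005,0.38,0],[-0.005,0.005,0.46,0],[-0.005,0.005,0.498,0],[-0.005,0.005,0.498,0]]]' |sed -n 2,4p
python3 -m handwheel '[[[0,0,0.02,0],[0,0,0.034,0],[0,0,0.042,0],[0,0,0.042,0]]]' |sed -n 2,4p
python3 -m handwheel '[[[0.01,0.008,0,0],[0.02,0.014,0,0],[0.03,0.018,0,0],[0.03,0.018,0,0]]]'|sed -n 2,4p
python3 - <<'E'
from h import *
plan(); print(inled(ctrl.get_obs()["eef_pos"]))
E
```

```text
eef_pos: [0.6629, -0.0504, 0.0126]
eef_rot: [-0.0, 0.667, 0.745, -0.0]
wrist_force: [0.2, -0.2, -2.0]
eef_pos: [0.6631, -0.0507, 0.0041]
eef_rot: [-0.0, 0.668, 0.745, -0.0]
wrist_force: [-3.3, -1.3, -0.9]
eef_pos: [0.6627, -0.0479, 0.0034]
eef_rot: [-0.001, 0.668, 0.744, -0.004]
wrist_force: [-14.9, -13.7, 4.0]
at [ 0.6627 -0.0479  0.0034] toolY 6.2 t 32.625 F [-14.9 -13.7   4. ] open 59.2 q [-0.25  0.6   1.48 -0.01  1.07 -0.35]
[  4.3 -28.1]
```

```bash
python3 -m handwheel '[[[0,-0.015,0,0],[0.008,-0.015,0,0],[0.015,-0.015,0,0],[0.015,-0.015,0,0]]]'|sed -n 2,4p
python3 - <<'E'
from h import *
plan(); print(inled(ctrl.get_obs()["eef_pos"]))
E
```

```text
eef_pos: [0.6622, -0.0429, 0.0039]
eef_rot: [0.0, 0.668, 0.745, -0.001]
wrist_force: [-5.3, -5.7, -1.6]
at [ 0.6622 -0.0429  0.0039] toolY 6.2 t 33.125 F [-5.3 -5.7 -1.6] open 59.3 q [-0.24  0.59  1.48 -0.    1.06 -0.35]
[  4.4 -23. ]
```

```bash
python3 -m handwheel '[[[0.006,0,0,0],[0.012,0,0,0],[0.012,0,0,0]]]'|sed -n 2,4p
python3 -m handwheel '[[[-0.012,-0.004,0,0],[-0.012,-0.004,0,0],[-0.012,-0.004,0,0],[-0.012,-0.004,0,0],[-0.012,-0.004,0,0]]]' 85|sed -n 2,4p
python3 -m handwheel '[[[0,0,-0.2,0],[0,0,-0.5,0],[0,0,-0.8,0],[0,0,-0.9,0],[0,0,-0.9,0]]]'|sed -n 2,4p
python3 - <<'E'
from h import *
plan((.60,-.25,.20,-12),(.45,-.3,.3,-12))
E
```

```text
eef_pos: [0.6621, -0.0418, 0.0039]
eef_rot: [0.001, 0.668, 0.744, -0.002]
wrist_force: [-4.5, -11.1, -2.5]
eef_pos: [0.6621, -0.0414, 0.0043]
eef_rot: [0.0, 0.667, 0.745, 0.0]
wrist_force: [-0.6, 0.6, 0.4]
eef_pos: [0.663, -0.0418, 0.1859]
eef_rot: [0.002, 0.667, 0.745, 0.001]
wrist_force: [0.3, -0.4, -0.6]
at [ 0.663  -0.0418  0.1859] toolY 6.3 t 34.75 F [ 0.3 -0.4 -0.6] open 85.0 q [-0.24  0.39  1.38  0.    1.37 -0.35]
(0.6, -0.25, 0.2) -> [-1.001, -0.426, -0.07, np.float64(0.212)] mm [-200.0, -85.0, -14.0] deg 18.3
(0.45, -0.3, 0.3) -> [-0.4, -0.682, -0.5, np.float64(0.0)] mm [-80.0, -136.0, -100.0] deg 0.0
```

```bash
python3 -m handwheel '[[[-1,-0.426,-0.07,0.212],[-1,-0.426,-0.07,0.212],[-1,-0.426,-0.07,0.212],[-1,-0.426,-0.07,0.212],[-1,-0.426,-0.07,0.212],[-1,-0.426,-0.07,0.212]]]'|sed -n 2p
python3 -m handwheel '[[[-0.4,-0.682,-0.3,0],[-0.4,-0.682,-0.3,0],[-0.4,-0.682,-0.3,0],[-0.4,-0.682,-0.3,0],[-0.4,-0.682,-0.3,0]]]'|sed -n 2p
python3 - <<'E'
from h import *
c=ctrl.camera("top"); W=cloud(c)
for lo,hi in((.098,.115),(.086,.098),(.072,.086)): tops(W,(.55,.8,-.15,.3),lo=lo,hi=hi,mp=100)
c,W=wcloud()
for m in blobs(W,.095,.14,(.3,.65,-.5,-.2),300): print("scanner",rect(W[m][:,:2]),np.percentile(W[m][:,2],[5,50,95]).round(3))
m=blobs(W,.095,.106,(.3,.65,-.5,-.2),300)
for q in m: print("handle",rect(W[q][:,:2]),q.sum(),np.argwhere(q).mean(0)[::-1].round())
cv2.imwrite("pics/w6.png",c["color"][:,:,::-1])
plan()
E
```

```text
eef_pos: [0.5983, -0.2485, 0.1958]
eef_pos: [0.4496, -0.2984, 0.2575]
z 0.106 px 247 172 [643.1 132.4  95.4  59.7   6.3] led [  4.7 153.3] 446
z 0.094 px 275 169 [652.6  41.4  89.3  60.6   5.4] led [ 4.1 61.8] 377
z 0.082 px 300 166 [662.6 -42.7  79.2  60.2   6. ] led [  4.8 -22.9] 343
scanner [ 464.2 -337.8  190.3   45.6   79.3] [0.101 0.104 0.115]
handle [ 464.4 -339.5  187.3   42.7   81.7] 3870 [301. 217.]
at [ 0.4498 -0.2984  0.2571] toolY -11.9 t 36.225 F [0.3 0.1 0.3] open 85.0 q [-0.81  0.06  1.63  0.    1.45 -0.6 ]
```

View pics/w6.png

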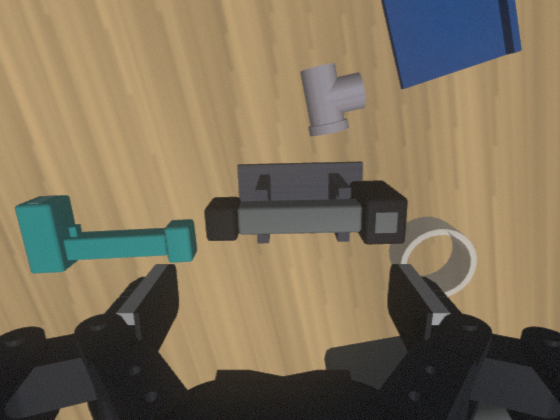

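The wrist view shows the scanner in its dark rest: grey handle at (300,217), black head (380,212) with its window square, black foot (222,217). The look-alike is the turquoise piece at (50,235)–(180,240), so I leave that alone. The row measures tight. Next I refine the handle axis.

```bash
python3 - <<'E'
from h import *
c,W=wcloud(); P=W.reshape(-1,3); P=P[(P[:,2]>.096)&(P[:,2]<.125)]
C=np.array([.4642,-.3378]); a=np.radians(-12.)
for it in range(4):
    d=P[:,:2]-C; s=d@[np.cos(a),np.sin(a)]; t=d@[-np.sin(a),np.cos(a)]
    k=(abs(t)<.03)&(s>-.055)&(s<.045)&(P[:,2]<.108)
    b=np.arange(-.055,.045,.01); mid=[(t[k&(s>=x)&(s<x+.01)].max()+t[k&(s>=x)&(s<x+.01)].min())/2 for x in b]
    f=np.polyfit(b+.005,mid,1); a+=np.arctan(f[0]); 
    e=(abs(t)<.03)&(abs(s)<.13); 
    C=C+f[1]*np.array([-np.sin(a),np.cos(a)])
    d=P[:,:2]-C; s=d@[np.cos(a),np.sin(a)]; t=d@[-np.sin(a),np.cos(a)]; e=(abs(t)<.03)&(abs(s)<.13)
    C=C+(s[e].max()+s[e].min())/2*np.array([np.cos(a),np.sin(a)])
print(C,np.degrees(a),s[e].min(),s[e].max(),np.percentile(P[k,2],[5,50,95]), "width",np.ptp(t[k]))
ta=np.degrees(a)+90
plan((C[0],C[1],.15,ta),(C[0],C[1],.041,ta))
plan((C[0],C[1],.15,ta-180),(C[0],C[1],.041,ta-180))
E
```

```text
[ 0.46393253 -0.33834227] -10.650611098202114 -0.09503028884080661 0.09503028884158342 [0.10061699 0.10338896 0.10461551] width 0.028991610856258815
at [ 0.4498 -0.2985  0.2571] toolY -11.9 t 36.275 F [ 0.1  0.1 -0.5] open 85.1 q [-0.81  0.06  1.63  0.    1.45 -0.6 ]
(np.float64(0.4639325274965289), np.float64(-0.3383422716932227), 0.15) -> [-0.18, 0.11, 0.536, np.float64(-1.061)] mm [-36.0, 22.0, 107.0] deg -91.2
(np.float64(0.4639325274965289), np.float64(-0.3383422716932227), 0.041) -> [0.0, 0.0, 0.545, np.float64(0.0)] mm [0.0, 0.0, 109.0] deg 0.0
at [ 0.4498 -0.2985  0.2571] toolY -11.9 t 36.275 F [ 0.1  0.1 -0.5] open 85.1 q [-0.81  0.06  1.63  0.    1.45 -0.6 ]
(np.float64(0.4639325274965289), np.float64(-0.3383422716932227), 0.15) -> [-0.18, 0.11, 0.536, np.float64(1.033)] mm [-36.0, 22.0, 107.0] deg 88.8
(np.float64(0.4639325274965289), np.float64(-0.3383422716932227), 0.041) -> [0.0, 0.0, 0.545, np.float64(-0.0)] mm [0.0, 0.0, 109.0] deg -0.0
```

```bash
python3 -m handwheel '[[[0,0,0,0.12],[0,0,0,0.25],[0,0,0,0.37],[0,0,0,0.5],[0,0,0,0.5]]]' 60|sed -n 2p
python3 - <<'E'
from h import *
C=(.4641,-.3381);ta=-101.2
plan((*C,.15,ta),(*C,.038,ta))
E
```

```text
eef_pos: [0.4495, -0.299, 0.2574]
at [ 0.4495 -0.299   0.2574] toolY -54.8 t 36.9 F [ 0.3  0.1 -0.1] open 59.9 q [-0.81  0.06  1.63  0.    1.45  0.15]
(0.4641, -0.3381, 0.15) -> [-0.053, 0.202, 0.537, np.float64(0.54)] mm [-11.0, 40.0, 107.0] deg 46.4
(0.4641, -0.3381, 0.038) -> [0.0, 0.0, 0.56, np.float64(-0.0)] mm [0.0, 0.0, 112.0] deg -0.0
```

```bash
python3 -m handwheel '[[[-0.053,0.202,0.537,0.12],[-0.053,0.202,0.537,0.25],[-0.053,0.202,0.537,0.37],[-0.053,0.202,0.537,0.49],[-0.053,0.202,0.537,0.54],[-0.053,0.202,0.537,0.54]]]'|sed -n 2p
python3 - <<'E'
from h import *
c,W=wcloud(); cv2.imwrite("pics/w7.png",c["color"][:,:,::-1])
C=(.4641,-.3381);ta=-101.2
plan((*C,.038,ta))
E
```

```text
eef_pos: [0.4638, -0.3385, 0.1503]
at [ 0.4637 -0.3385  0.1504] toolY -101.1 t 37.7 F [-0.1  0.1 -0.1] open 59.9 q [-0.84  0.23  1.66  0.    1.25  0.93]
(0.4641, -0.3381, 0.038) -> [0.001, -0.002, 0.562, np.float64(0.001)] mm [0.0, -0.0, 112.0] deg 0.1
```

View pics/w7.png

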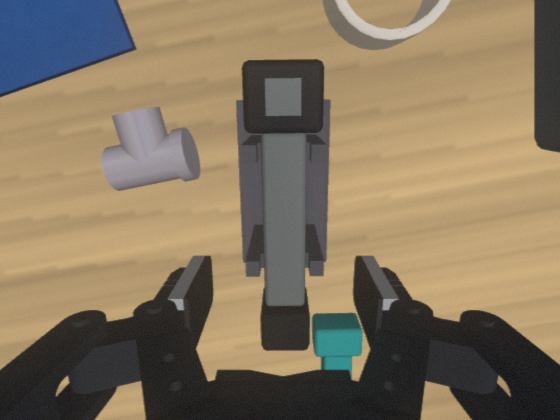

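The scanner is centred: handle along column 285, head at (283,97), foot at (285,320). I descend and grip.

```bash
python3 -m handwheel '[[[0,0,0.15,0],[0,0,0.3,0],[0,0,0.43,0],[0,0,0.52,0],[0,0,0.56,0],[0,0,0.56,0]]]'|sed -n 2,4p
python3 -m handwheel '[[[0,0,0,0],[0,0,0,0],[0,0,0,0],[0,0,0,0],[0,0,0,0],[0,0,0,0]]]' 15|sed -n 2,6p
python3 - <<'E'
from h import *
c=ctrl.camera("top"); W=cloud(c)
for lo,hi in((.098,.115),(.086,.098),(.072,.086)): tops(W,(.55,.8,-.15,.3),lo=lo,hi=hi,mp=100)
cv2.imwrite("pics/crop2.png",cv2.resize(c["color"][145:200,220:330,::-1],(800,400),interpolation=cv2.INTER_CUBIC))
g=cv2.cvtColor(c["color"],cv2.COLOR_RGB2HSV)
for lo,hi in((.098,.115),(.086,.098),(.072,.086)):
    m=(W[...,2]>lo)&(W[...,2]<hi)&(W[...,0]>.55)&(W[...,0]<.8)&(abs(W[...,1]-.07)<.2)&(g[...,1]<70)
    print(m.sum(), inled(np.nanmean(W[m],0)))
plan()
E
```

```text
eef_pos: [0.4636, -0.3388, 0.0387]
eef_rot: [-0.0, 0.995, -0.099, -0.0]
wrist_force: [-0.1, -0.4, 0.2]
eef_pos: [0.4642, -0.3395, 0.04]
eef_rot: [0.001, 0.995, -0.099, 0.001]
wrist_force: [-0.1, 0.9, 6.3]
opening: 0.317
grasp_force: 60.3
z 0.107 px 247 172 [643.5 132.4  95.6  60.4   6.4] led [  5.  153.3] 444
z 0.094 px 275 169 [653.1  41.3  87.9  59.7   5.4] led [ 4.6 61.7] 391
z 0.082 px 300 167 [662.5 -42.3  79.   60.9   6.4] led [  4.8 -22.5] 331
294 [37.6 89.5]
278 [27.8 27.9]
234 [ 22.2 -26.9]
at [ 0.4643 -0.3395  0.04  ] toolY -101.4 t 39.25 F [-0.2  1.   6.1] open 27.6 q [-0.84  0.38  1.72  0.    1.04  0.93]
```

View pics/crop2.png

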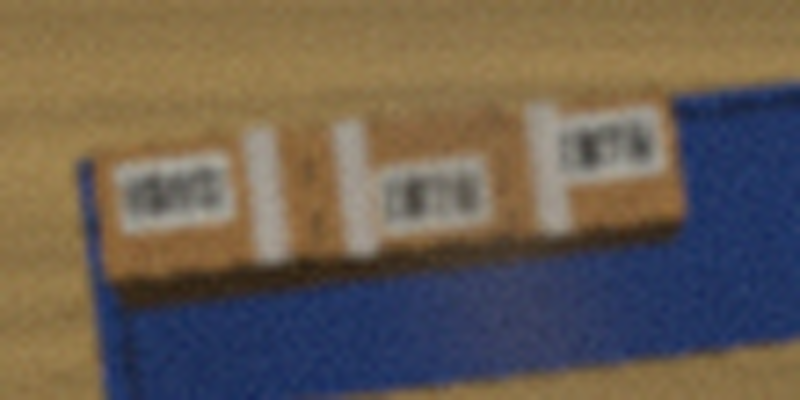

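The labels lie as listed with the cartons' axes along the ledge's. In the crop, box1's label at (175,190) is left/up, box2's at (435,190) right/down and box3's at (610,145) right/up. I lift the scanner and carry it to box1.

```bash
python3 -m handwheel '[[[0,0,-0.1,0],[0,0,-0.25,0],[0,0,-0.45,0],[0,0,-0.62,0],[0,0,-0.7,0],[0,0,-0.7,0]]]'|sed -n 2,6p
python3 - <<'E'
from h import *
p=[led(11-75,165.3),led(-3.4-75,51.7),led(11.8-75,-30.5)]; print(p)
t=-83.7
plan((.50,-.16,.18,-95),(.56,.0,.18,-88),(*p[0],.175,t),(*p[1],.163,t),(*p[2],.151,t))
E
```

```text
eef_pos: [0.4637, -0.3391, 0.1792]
eef_rot: [0.0, 0.995, -0.099, 0.001]
wrist_force: [-0.5, -0.6, -3.9]
opening: 0.318
grasp_force: 59.4
[array([0.57354742, 0.13677875]), array([0.5717002 , 0.02228461]), array([ 0.59582856, -0.05775102])]
at [ 0.4637 -0.3391  0.1792] toolY -101.4 t 40.0 F [-0.5 -0.6 -3.9] open 27.2 q [-0.84  0.2   1.63 -0.    1.31  0.93]
(0.5, -0.16, 0.18) -> [0.001, -0.914, -0.004, np.float64(-0.074)] mm [0.0, -183.0, -1.0] deg -6.4
(0.56, 0.0, 0.18) -> [0.229, -0.823, -0.0, np.float64(-0.081)] mm [46.0, -165.0, -0.0] deg -7.0
(np.float64(0.5735474172275187), np.float64(0.1367787500269143), 0.175) -> [0.092, -0.681, 0.025, np.float64(-0.05)] mm [18.0, -136.0, 5.0] deg -4.3
(np.float64(0.5717001972089069), np.float64(0.02228461140749485), 0.163) -> [-0.072, 0.568, 0.06, np.float64(-0.0)] mm [-14.0, 114.0, 12.0] deg -0.0
(np.float64(0.5958285641035095), np.float64(-0.05775101760233704), 0.151) -> [0.076, 0.411, 0.06, np.float64(-0.0)] mm [15.0, 82.0, 12.0] deg -0.0
```

```bash
python3 -m handwheel '[[[0,-0.15,0,-0.02],[0,-0.4,0,-0.05],[0,-0.65,0,-0.074],[0,-0.84,0,-0.074],[0,-0.914,0,-0.074],[0,-0.914,0,-0.074]]]'|sed -n 2p
python3 -m handwheel '[[[0.04,-0.15,0,-0.02],[0.1,-0.4,0,-0.06],[0.18,-0.65,0,-0.081],[0.22,-0.8,0,-0.081],[0.229,-0.823,0,-0.081]]]'|sed -n 2p
python3 -m handwheel '[[[0.02,-0.15,0,-0.02],[0.06,-0.35,0,-0.05],[0.09,-0.55,0.02,-0.05],[0.092,-0.65,0.025,-0.05],[0.092,-0.681,0.025,-0.05],[0.092,-0.681,0.025,-0.05]]]'|sed -n 2p
python3 - <<'E'
from h import *
p=led(11-75,165.3);plan((*p,.175,-83.7)); print(inled(ctrl.get_obs()["eef_pos"]))
c,W=wcloud(); cv2.imwrite("pics/w8.png",c["color"][:,:,::-1])
E
```

```text
eef_pos: [0.499, -0.1589, 0.1775]
eef_pos: [0.5598, 0.0006, 0.178]
eef_pos: [0.5733, 0.1359, 0.1737]
at [0.5733 0.1359 0.1737] toolY -83.8 t 42.125 F [-0.1  0.  -2.1] open 27.1 q [ 0.03  0.24  1.6  -0.    1.31  1.49]
(np.float64(0.5735474172275187), np.float64(0.1367787500269143), 0.175) -> [0.002, -0.004, -0.006, np.float64(-0.001)] mm [0.0, -1.0, -1.0] deg -0.1
[-64.3 164.5]
```

View pics/w8.png

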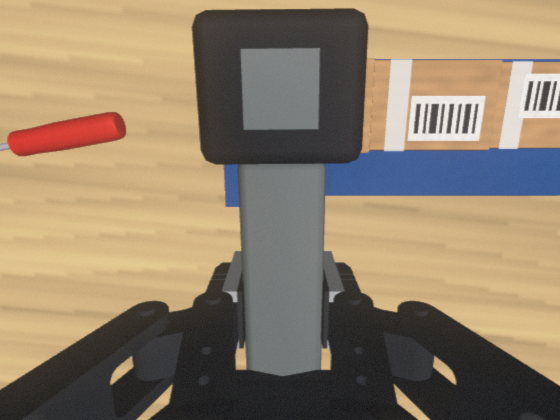

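The head at (281,87) covers box1, with box2's label at (447,118) and box3's at (540,95), as expected. I hold there, then do box2 and box3.

```bash
python3 -m handwheel '[[[0,0,0,0],[0,0,0,0],[0,0,0,0],[0,0,0,0],[0,0,0,0],[0,0,0,0],[0,0,0,0],[0,0,0,0],[0,0,0,0],[0,0,0,0]]]'|sed -n 2p
python3 -m handwheel '[[[-0.07,0.12,0,0],[-0.07,0.3,0.03,0],[-0.07,0.46,0.06,0],[-0.07,0.55,0.06,0],[-0.07,0.568,0.06,0],[-0.07,0.568,0.06,0],[-0.07,0.568,0.06,0]]]'|sed -n 2p
python3 - <<'E'
from h import *
p=led(-3.4-75,51.7);plan((*p,.163,-83.7)); print(inled(ctrl.get_obs()["eef_pos"]))
c,W=wcloud(); cv2.imwrite("pics/w9.png",c["color"][:,:,::-1])
g=cv2.cvtColor(c["color"],cv2.COLOR_RGB2HSV)
L=np.stack(np.vectorize(lambda x,y:tuple(inled((x,y))))(W[...,0],W[...,1]),-1)
for n,lo,hi in(("b1",.1,.112),("b3",.076,.088)):
    m=(W[...,2]>lo)&(W[...,2]<hi)&(L[...,0]>-40)&(L[...,0]<45)
    b=rect(L[m]); w=m&(g[...,1]<60); print(n,m.sum(),b,L[m].min(0),L[m].max(0),"white",w.sum(),L[w].min(0) if w.any() else 0,L[w].max(0) if w.any() else 0)
E
```

```text
eef_pos: [0.5732, 0.1371, 0.1738]
eef_pos: [0.5717, 0.0237, 0.162]
at [0.5717 0.0237 0.162 ] toolY -83.7 t 44.3 F [-0.3  0.1 -3.2] open 27.0 q [-0.17  0.21  1.65  0.    1.28  1.29]
(np.float64(0.5717001972089069), np.float64(0.02228461140749485), 0.163) -> [-0.001, 0.007, -0.005, np.float64(0.0)] mm [-0.0, 1.0, -1.0] deg 0.0
[-78.3  53.1]
b1 16088 [5.513800e+03 1.545413e+05 9.655560e+04 6.048820e+04 4.000000e-01] [-24.5 106.1] [ 35.9 202.8] white 6912 [-24.5 107.9] [ 35.9 192.6]
b3 8210 [  5950. -32000.  60300.  60200.    -90.] [-24.2 -62.1] [36.1 -1.9] white 4362 [-24.2 -61.8] [36.1 -1.9]
```

```bash
python3 -m handwheel '[[[0,0.005,0,0],[0,0.005,0,0],[0,0.005,0,0],[0,0.005,0,0],[0,0.005,0,0],[0,0.005,0,0],[0,0.005,0,0],[0,0.005,0,0],[0,0.005,0,0],[0,0.005,0,0]]]'|sed -n 2p
python3 -m handwheel '[[[0.076,0.1,0,0],[0.076,0.23,0.03,0],[0.076,0.34,0.06,0],[0.076,0.4,0.06,0],[0.076,0.408,0.06,0],[0.076,0.408,0.06,0]]]'|sed -n 2p
python3 -m handwheel '[[[0,0,0,0],[0,0,0,0],[0,0,0,0],[0,0,0,0],[0,0,0,0],[0,0,0,0],[0,0,0,0],[0,0,0,0],[0,0,0,0],[0,0,0,0]]]'|sed -n 2p
python3 - <<'E'
from h import *
print(inled(ctrl.get_obs()["eef_pos"]))
t=-101.3
plan((.56,-.08,.18,-83.7),(.48,-.22,.18,-93),(.4642,-.3393,.18,t),(.4642,-.3393,.06,t))
c,W=wcloud()
L=np.stack(np.vectorize(lambda x,y:tuple(inled((x,y))))(W[...,0],W[...,1]),-1)
for n,lo,hi in(("b1",.1,.112),("b2",.087,.098)):
    m=(W[...,2]>lo)&(W[...,2]<hi)&(L[...,0]>-40)&(L[...,0]<45); print(n,m.sum(),L[m].min(0),L[m].max(0))
E
```

```text
eef_pos: [0.5718, 0.0217, 0.1618]
eef_pos: [0.5959, -0.0574, 0.15]
eef_pos: [0.5958, -0.0578, 0.1498]
[-63.2 -30.5]
at [ 0.5958 -0.0578  0.1498] toolY -83.7 t 47.6 F [ 0.7  0.3 -2.7] open 27.5 q [-0.29  0.28  1.59  0.    1.27  1.17]
(0.56, -0.08, 0.18) -> [-0.19, 0.091, -0.151, np.float64(-0.0)] mm [-38.0, 18.0, -30.0] deg -0.0
(0.48, -0.22, 0.18) -> [-0.474, 0.652, -0.0, np.float64(0.108)] mm [-95.0, 130.0, -0.0] deg 9.3
(0.4642, -0.3393, 0.18) -> [-0.048, 0.6, -0.0, np.float64(0.097)] mm [-10.0, 120.0, -0.0] deg 8.3
(0.4642, -0.3393, 0.06) -> [0.0, 0.0, 0.6, np.float64(-0.0)] mm [0.0, 0.0, 120.0] deg -0.0
b1 5826 [-24.6 104.5] [ 35.8 143.3]
b2 13984 [-24.4  21.3] [ 35.9 107.7]
```

```bash
python3 -m handwheel '[[[-0.05,0.02,-0.08,0],[-0.12,0.06,-0.151,0],[-0.19,0.091,-0.151,0],[-0.19,0.091,-0.151,0]]]'|sed -n 2p
python3 -m handwheel '[[[-0.1,0.12,0,0.03],[-0.26,0.36,0,0.07],[-0.4,0.55,0,0.108],[-0.47,0.63,0,0.108],[-0.474,0.652,0,0.108]]]'|sed -n 2p
python3 -m handwheel '[[[-0.01,0.12,0,0.03],[-0.03,0.33,0,0.07],[-0.04,0.5,0,0.097],[-0.048,0.58,0,0.097],[-0.048,0.6,0,0.097],[-0.048,0.6,0,0.097],[-0.048,0.6,0,0.097]]]'|sed -n 2p
python3 - <<'E'
from h import *
plan((.4642,-.3393,.065,-101.3),(.4642,-.3393,.041,-101.3))
c=ctrl.camera("top"); W=cloud(c)
for lo,hi in((.098,.115),(.086,.098),(.072,.086)): tops(W,(.55,.8,-.15,.3),lo=lo,hi=hi,mp=100)
E
```

```text
eef_pos: [0.559, -0.0806, 0.1802]
eef_pos: [0.4792, -0.2209, 0.1796]
eef_pos: [0.4644, -0.3381, 0.1799]
at [ 0.4644 -0.3381  0.1799] toolY -101.3 t 49.65 F [ 0.2 -0.2 -3.7] open 27.4 q [-0.84  0.2   1.63  0.    1.31  0.93]
(0.4642, -0.3393, 0.065) -> [-0.0, 0.006, 0.575, np.float64(0.0)] mm [-0.0, 1.0, 115.0] deg 0.0
(0.4642, -0.3393, 0.041) -> [0.0, 0.0, 0.12, np.float64(-0.0)] mm [0.0, 0.0, 24.0] deg -0.0
z 0.106 px 247 172 [643.2 132.6  96.   59.6   6.4] led [  4.8 153.5] 438
z 0.094 px 275 169 [652.8  41.4  87.5  60.2   6.3] led [ 4.3 61.8] 384
z 0.083 px 300 166 [662.3 -42.3  78.8  60.3   4.6] led [  4.6 -22.4] 342
```

```bash
python3 -m handwheel '[[[0,0.003,0.15,0],[0,0.003,0.32,0],[0,0.003,0.46,0],[0,0.003,0.55,0],[0,0.003,0.575,0],[0,0.003,0.575,0]]]'|sed -n 2,4p
python3 -m handwheel '[[[0,0,0.04,0],[0,0,0.07,0],[0,0,0.095,0],[0,0,0.11,0],[0,0,0.118,0],[0,0,0.118,0]]]'|sed -n 2,4p
```

```text
eef_pos: [0.4644, -0.3401, 0.0656]
eef_rot: [0.0, 0.995, -0.099, 0.0]
wrist_force: [1.0, 0.1, -3.1]
eef_pos: [0.464, -0.3399, 0.0414]
eef_rot: [-0.0, 0.995, -0.099, -0.0]
wrist_force: [0.6, -1.0, -3.2]
```

```bash
python3 -m handwheel '[[[0,0,0.006,0],[0,0,0.01,0],[0,0,0.01,0]]]'|sed -n 2,4p
python3 -m handwheel '[[[0,0,0,0],[0,0,0,0],[0,0,0,0],[0,0,0,0],[0,0,0,0]]]' 60|sed -n 2,6p
python3 -m handwheel '[[[0,0,-0.15,0],[0,0,-0.4,0],[0,0,-0.7,0],[0,0,-0.95,0],[0,0,-0.95,0],[0,0,-0.95,0]]]'|sed -n 2,4p
python3 - <<'E'
from h import *
c=ctrl.camera("wrist");s=ctrl.camera("scene")
cv2.imwrite("pics/end.png",np.hstack([cv2.resize(c["color"][:,:,::-1],(400,300)),cv2.resize(s["color"][:,:,::-1],(400,300))]))
o=ctrl.get_obs(); q=o["eef_rot"]; T=np.eye(4); T[:3,:3]=Rot.from_quat([q[1],q[2],q[3],q[0]]).as_matrix(); T[:3,3]=o["eef_pos"]
W=cloud(c,T@c["T_tool_cam"])
for m in blobs(W,.095,.14,(.3,.65,-.5,-.2),300): print("scanner",rect(W[m][:,:2]),np.percentile(W[m][:,2],[5,50,95]).round(3))
W=cloud(ctrl.camera("top"))
for lo,hi in((.098,.115),(.086,.098),(.072,.086)): tops(W,(.55,.8,-.15,.3),lo=lo,hi=hi,mp=100)
plan()
E
```

```text
eef_pos: [0.4641, -0.3401, 0.04]
eef_rot: [0.0, 0.995, -0.099, 0.0]
wrist_force: [-2.7, 1.2, 5.1]
eef_pos: [0.464, -0.3399, 0.0394]
eef_rot: [0.0, 0.995, -0.099, 0.0]
wrist_force: [-0.3, 0.2, -1.1]
opening: 0.704
grasp_force: 0.0
eef_pos: [0.4637, -0.3396, 0.2288]
eef_rot: [-0.0, 0.995, -0.099, -0.0]
wrist_force: [0.6, 0.9, -0.3]
scanner [ 464.3 -338.6  188.2   46.    79.1] [0.101 0.104 0.114]
z 0.106 px 247 172 [643.4 132.4  95.5  60.1   6.1] led [  5.  153.3] 432
z 0.094 px 275 169 [653.   41.2  87.9  60.5   6.3] led [ 4.5 61.6] 391
z 0.082 px 300 167 [662.2 -40.6  83.3  59.8   7.3] led [  4.7 -20.7] 342
at [ 0.4632 -0.3391  0.2273] toolY -101.4 t 53.1 F [-0.2  0.8 -0.7] open 59.8 q [-0.84  0.16  1.58  0.    1.41  0.93]
```

View pics/end.png

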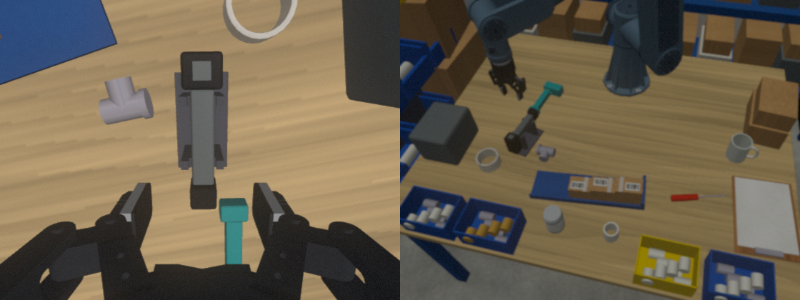

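The scanner is back in its rest (204,130 in the left half), and the row stands tight at the stop (right half, 605,185). I'll average a few frames to check box3 once more, then hand in if it holds.

```bash
python3 - <<'E'
from h import *
F=[cloud(ctrl.camera("top")) for _ in range(6)]; W=np.nanmedian(F,0); C={}
for n,h,lo,hi,L in(("b1",94,.098,.115,96),("b2",82,.086,.098,88),("b3",70,.075,.086,80)):
    tops(W,(.55,.8,-.15,.3),lo=lo,hi=hi,mp=100)
    m=blobs(W,lo,hi,(.55,.8,-.15,.3),100); m=max(m,key=lambda x:x.sum()); C[n]=inled(rect(W[m][:,:2])[:2]/1000)
ok=abs(C["b1"][1]-C["b2"][1]-92)<3.5 and abs(C["b2"][1]-C["b3"][1]-84)<3.5 and min(c[0] for c in C.values())>3
print(C,ok)
if ok: print(ctrl.hand_in())
E
```

```text
z 0.105 px 247 172 [643.2 132.7  96.   60.3   6.4] led [  4.8 153.6] 543
z 0.093 px 275 169 [653.2  41.9  89.4  60.3   6.2] led [ 4.8 62.3] 484
z 0.081 px 300 167 [662.8 -42.2  79.5  59.9   6.2] led [  5.1 -22.4] 428
{'b1': array([  4.8, 153.6]), 'b2': array([ 4.8, 62.3]), 'b3': array([  5.1, -22.4])} True
the job is handed in; nothing more can be done
None
```

I handed the job in: the three cartons present (box4 was absent) stand in a tight row, each label was scanned from tallest to lowest, and the scanner is back in its rest, though the hand-in gave no verdict and the scanner gave no sign that a read counted.

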